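# Lay a breakfast place on the placemat

### The job

Lay one breakfast place for someone sitting on the robot's side of the placemat: seat the bowl level in the plate's well, lay the fork to the left and the large spoon to the right of the plate, each midway between the plate's rim and the mat's side edge, level with the plate's centre and pointing straight away from the diner. Lay the teaspoon crosswise behind the plate, centred on it, midway between its rim and the mat's far edge, handle to the right, and stand the mug behind the large spoon where the line of that spoon meets the line of the teaspoon, its handle to the right. Set bowl and mug down gently, leave the jam jar, salt shaker and yogurt tub where they stand, and leave everything at rest.

Things in the scene. Friction and masses are not known exactly. Their poses are not given: they have to be found in the camera images.
- mat: Stiff grey woven placemat, fixed, 400 mm wide along its y, 380 mm deep along its x, 4 mm thick, lying on the worktop. Origin: centre of its underside. Its x points away from the diner (the robot's side), its y to the diner's left. Turned up to 0.15 rad either way.
- plate: Round white underplate, fixed on the mat, 160 mm across, rim 16 mm above the mat. In its middle a recessed well 90 mm across with a flat floor 5 mm above the mat and a 4 mm step round it. Origin: centre of its underside, on the mat's top, 55 mm nearer the diner than the mat's centre, on the mat's middle line. Axes parallel to the mat's.
- fork: Steel table fork (other cutlery lies out of reach, far back), 206 mm long, 28 mm wide at most, 13 mm high. Origin: underside at mid-length; x points along it to the tines, z up. Its handle is arched: at mid-length it is 10 mm wide and its top 13 mm above the underside, level with its neck; pinch it there. 40 g. At the start the tines point about to the robot's left.
- spoon: Large steel table spoon, 201 mm long, 43 mm wide at the bowl, 14 mm high. Origin: underside at mid-length; x points along it to the spoon's bowl, z up. Its handle is arched: at mid-length it is 10 mm wide and its top 13 mm above the underside; pinch it there. 45 g. At the start the spoon's bowl points about to the robot's right.
- teaspoon: Small steel teaspoon, 139 mm long, 30 mm wide at the bowl, 10 mm high. Origin: underside at mid-length; x points along it to the spoon's bowl, z up. Its handle is arched: at mid-length it is 8.5 mm wide and its top 9 mm above the underside; pinch it there. 20 g. At the start the spoon's bowl points about to the robot's left.
- bowl: White round cereal bowl with a small pattern (not the one at the far right end of the worktop), 130 mm across at the rim, 58 mm high, foot 67 mm. Origin: centre of its underside; z up. Its wall is 5 mm thick and nearly upright for 35 mm below the rim (its middle 61 mm from the axis at the rim, flaring upward by 0.11 rad). 0.19 kg. Pinch the wall from above.
- mug: Empty mug, green over white, 90 mm across the rim, 107 mm high, 0.35 kg. Origin: underside, middle of the 122 mm length over the handle; z up; the handle points along -y and ends 61 mm from the origin. The cup's axis is 15 mm from the origin along +y. Pinch its 6 mm wall from above, across from the handle: its middle is at y = +57.5 mm at the rim; it flares upward by 0.13 rad.
- jam_jar: Bystander: glass jam jar with a white lid, 72 mm across, 102 mm high, at the back on the right. Origin: centre of its underside.
- salt_shaker: Bystander: salt shaker of clear glass with a grey top, 44 mm across, 90 mm high, at the back. Origin: centre of its underside.
- yogurt_tub: Bystander: yogurt tub, 72 mm across, 72 mm high, near the front edge on the right. Origin: centre of its underside.
There are look-alikes about, which are no part of the job. There is more than one size of the bowl; the job needs the larger.

How it is judged:
At the end, for the whole second after the job is handed in: Laid as asked, each piece within 15 mm sideways and 20 mm along of its place (mug 20 mm), cutlery flat and straight within 10 degrees the right way round, mug upright with its handle right within 20 degrees, bowl level on the well's floor within 10 mm of centre, all at rest (y of fork in the frame of plate between 0.125 and 0.155 m and x of fork in the frame of plate between -0.02 and 0.02 m and angle between the x axis of each of fork, spoon and the x axis of plate, either way round below 0.17 rad and y of plate in the frame of fork below 0 m and height (world z) of each of fork, spoon, teaspoon, mug below 0.009 m and angle between each of fork, spoon, teaspoon's own z axis and vertical below 0.1 rad and linear speed of each of fork, spoon, teaspoon, mug, bowl below 0.02 m/s and angular speed of each of fork, spoon, teaspoon, mug, bowl below 0.15 rad/s and y of spoon in the frame of plate between -0.155 and -0.125 m and x of spoon in the frame of plate between -0.02 and 0.02 m and y of plate in the frame of spoon above 0 m and x of teaspoon in the frame of plate between 0.1475 and 0.1775 m and y of teaspoon in the frame of plate between -0.02 and 0.02 m and angle between the x axis of teaspoon and the y axis of plate, either way round below 0.17 rad and y of plate in the frame of teaspoon above 0 m and x of mug in the frame of plate between 0.1425 and 0.1825 m and y of mug in the frame of plate between -0.175 and -0.135 m and angle between the y axis of mug and the y axis of plate, either way round below 0.35 rad and y of plate in the frame of mug above 0 m and angle between each of mug, bowl's own z axis and vertical below 0.06 rad and horizontal distance between bowl and plate below 0.01 m and height (world z) of bowl below 0.012 m); the robot touches nothing.
It fails at once if the jam jar is shifted by more than 20 mm or tipped (distance of jam_jar from where it was at the start of the episode above 0.02 m or angle between jam_jar's own z axis and vertical above 0.3 rad).
It fails at once if the salt shaker is shifted by more than 20 mm or tipped (distance of salt_shaker from where it was at the start of the episode above 0.02 m or angle between salt_shaker's own z axis and vertical above 0.3 rad).
It fails at once if the yogurt tub is shifted by more than 20 mm or tipped (distance of yogurt_tub from where it was at the start of the episode above 0.02 m or angle between yogurt_tub's own z axis and vertical above 0.3 rad).
It fails at once if the bowl is let fall (faster than 0.6 m/s, a drop of about 2 cm, with no finger on it) (linear speed of bowl above 0.6 m/s and contact force between bowl and the fingers below 0.2 N).
It fails at once if the mug is let fall (faster than 0.6 m/s, a drop of about 2 cm, with no finger on it) (linear speed of mug above 0.6 m/s and contact force between mug and the fingers below 0.2 N).
It also fails if it takes over 147 s, if anything falls off the work surface, if the arm or the gripper's body presses on something with over 40 N, if the wrist force passes 120 N, or if a joint passes its speed limit or range.

### The arm

A 6-joint arm with a two-finger parallel gripper is mounted at the origin on a cart in front of the work surface, level with it; the furniture and walls round the work are solid. World frame = base frame: x ahead of the robot, y to its left, z up, the work surface at z = 0. Lengths are in m, angles in rad, forces in N, time in s.
With the tool pointing down it reaches from about 0.425 to 0.925 m from the base axis. Payload 12.5 kg.
Tool frame: the origin (TCP) lies on the front face of the gripper's body, between the roots of the fingers; the fingertips stand 73 mm ahead of it and the grasp point (between the pads) lies 54 mm ahead of it; z points along the fingers, y is the line along which they close (so a half turn about z gives the same grasp; the last joint's range is limited). The gripper opens to 85 mm and grips with 20 to 120 N. Pads are 22 mm wide; open, the fingers measure 114 mm over their backs; the gripper's body (76 mm by 85 mm) begins 54 mm behind the grasp point. The pads swing forward as they close: fully open they stand 13 mm farther back than shut.
Start: joints at [1.027, 0.491, 1.559, -0, 1.092, -0.106], TCP at [0.265, 0.566, 0.304] pointing down, gripper open.
Joint ranges: [-3.1, 3.1], [-0.84, 2.19], [0.05, 2.79], [-1.13, 4.28], [0.06, 2.93], [-2.69, 2.69]. Speed limits (rad/s): [2.22, 2.22, 2.79, 3.14, 3.14, 3.14].

### API

Orientations are given as a unit quaternion [w, x, y, z].
In Python, from workcell import bot gives the robot as it stands. The module is installed in compiled form; this text tells all that it offers.
- The arm moves only by the tool move_arm, never from a script. Its argument "steps" is a list of rows, each an object with "hand": the opening, from -1 (shut) to 1 (fully open); "offset": the shift along the world's x, y, z in units of 400 mm (1.0 is 400 mm), a list of three; "turn": the turn about the world's z in units of 0.5 rad (1.0 is 0.5 rad). A call has 1 to 5 rows; each row is the pose to reach, as a shift and turn from the pose commanded when the call began; what a row does not reach only later rows make up. A row lasts 1/8 s, in which the tool goes at most 62.5 mm and 10.7 degrees, less where a joint would pass 70% of its speed; a pose out of reach is approached as far as the arm can. A call with a number of a shift or a turn outside -1 to 1 is refused whole. A call with a gripper value outside its range is refused whole. The fingers move at their own pace and stop on an object; "newtons" is the grip in N (left out, the last holds). Time passes only in rows, so rows that repeat a pose let the fingers close. It gives the time, the measured TCP pose, the force, the opening and the grip force at its end, in the units of the state.
- bot.sense(): the state, without advancing time (a new reading comes with each control period).
- bot.read_camera(name): name is "scene" or "side" or "wrist"; returns the picture (384x512x3 uint8, red, green, blue); there is no depth.
- bot.camera_params(name): a dict with "fx", "fy", "cx", "cy" (pixels), "dist" ([k1, k2, p1, p2, k3] as OpenCV has them; the pictures are not rectified), "extrinsics" (4x4, takes a point from world to camera coordinates). Camera axes: x right, y up, looking along -z (the intrinsics and any distortion apply to the point x, -y, -z); pixel columns grow to the right and rows downward; lengths in m; the calibration is good to about 2 mm. A picture is of the moment at which its call begins: read the wrist's pose just before it. camera_params takes no time and is no camera call; for the wrist camera it gives the pose at the moment of the call.
- bot.sign_off(): hands the job in; it is judged then, once.
Trained networks look in the newest picture that a camera, given by its name, has taken for a name from the list of things; names that differ only in an ending like _2 or _b are one class to them, and where a whole thing is asked for, a point or a joint stands for the part that bears it (a point fixed in the world has none). Each returns a list of dicts, best first, with "p" (0 to 1); they miss things now and then, are a little off and sometimes report something else, mostly with a low value. They report only what shows in the picture. A call takes as long as a camera call. They do not tell look-alikes from the thing itself.
- bot.trace(query, camera): "region" (384x512 bool, what is visible of it) and "location" ([column, row] in pixels, amid what is visible of it).
The state is a dict: "t": time; "joint_positions": joint angles; "qd": joint speeds; "tau": joint torques, N m; "ee_pos": TCP position; "ee_rot": TCP orientation; "contact_force": force on the tool from outside, world axes, zero at the start; "wrist_torque": the same for the moment, N m; "gripper_width": finger opening in m; "finger_force": force on a finger pad.
Only numpy, scipy, OpenCV 4.12 (cv2) and the standard library are available. Lean on these libraries where they do the work, as an engineer would, in place of code of your own. Each camera call takes 0.05 s, during which the arm holds its last target. There are 200 camera calls.

## Working session

There is one attempt and no reset: what is moved stays moved. The work goes in short steps, Python scripts to look and compute and a tool call to move; the robot and the scene stay as the last step left them, time stands still between calls to the robot, and variables do not carry over. Pictures are saved under pics/ and viewed, at most 14 in all, crops included, and the job is handed in when it is done.

Besides the shell and the picture viewer there is one more tool, called after "Request:" in YAML: its name, and indented under it one key for each argument. move_arm: Moves the arm, as the interface text tells. Shifts and turns lie within -1 to 1; 1 stands for 400 mm of shift or 0.5 rad of turn. Its arguments: {"type":"object","properties":{"steps":{"type":"array"},"newtons":{"type":"number"}},"required":["steps"]}

```bash
mkdir -p pics; cat > h.py <<'E'
import numpy as np, cv2
from workcell import bot
def save(name,cam):
    im=bot.read_camera(cam); cv2.imwrite(f'pics/{name}.png',im[:,:,::-1]); return im
def K(p): return np.array([[p['fx'],0,p['cx']],[0,p['fy'],p['cy']],[0,0,1.]])
def ray(p,uv):
    q=cv2.undistortPoints(np.array(uv,float).reshape(-1,1,2),K(p),np.array(p['dist'],float)).reshape(-1,2)
    E=np.array(p['extrinsics']);R,t=E[:3,:3],E[:3,3]
    d=np.c_[q[:,0],-q[:,1],-np.ones(len(q))]@R
    return -R.T@t,d
def at(p,uv,z):
    c,d=ray(p,uv); return c+d*((z-c[2])/d[:,2])[:,None]
def proj(p,P):
    E=np.array(p['extrinsics']);X=np.atleast_2d(P)@E[:3,:3].T+E[:3,3]
    X=X*[1,-1,-1]
    return cv2.projectPoints(X,np.zeros(3),np.zeros(3),K(p),np.array(p['dist'],float))[0].reshape(-1,2)
E
python3 - <<'E'
from h import *
a=save('scene','scene');b=save('side','side');c=save('wrist','wrist')
for n in('scene','side','wrist'):
    p=bot.camera_params(n);print(n,p['fx'],ray(p,[[256,192]]))
    for q in('mat','plate','fork','spoon','teaspoon','bowl','mug','jam_jar','salt_shaker','yogurt_tub'):
        print(n,q,[(np.round(r['p'],2),np.round(r['location']).tolist(),int(r['region'].sum()),at(p,[r['location']],0.01)[0,:2].round(3).tolist()) for r in bot.trace(q,n)])
print(bot.sense())
cv2.imwrite('pics/both.png',cv2.resize(np.hstack([a,b]),None,fx=.78,fy=.78)[:,:,::-1])
E
```

```text
scene 468.46303827658426 (array([ 0.10386071, -0.96480569,  1.04792319]), array([[ 0.3304721 ,  0.6111718 , -0.71921493]]))
scene mat [(np.float64(0.55), [206.0, 149.0], 8420, [0.534, 0.177]), (np.float64(0.37), [302.0, 194.0], 1311, [0.701, -0.16]), (np.float64(0.29), [221.0, 251.0], 263, [0.388, -0.232])]
scene plate [(np.float64(0.61), [190.0, 142.0], 1160, [0.501, 0.239])]
scene fork [(np.float64(0.89), [223.0, 252.0], 384, [0.392, -0.237])]
scene spoon [(np.float64(0.74), [243.0, 246.0], 372, [0.447, -0.246])]
scene teaspoon [(np.float64(0.68), [272.0, 232.0], 257, [0.544, -0.243]), (np.float64(0.49), [295.0, 278.0], 1546, [0.517, -0.406])]
scene bowl [(np.float64(0.88), [354.0, 198.0], 575, [0.826, -0.255]), (np.float64(0.78), [304.0, 192.0], 1331, [0.711, -0.156])]
scene mug [(np.float64(0.69), [297.0, 281.0], 1541, [0.516, -0.417])]
scene jam_jar [(np.float64(0.56), [345.0, 224.0], 986, [0.74, -0.322])]
scene salt_shaker [(np.float64(0.63), [194.0, 143.0], 1103, [0.512, 0.227]), (np.float64(0.49), [322.0, 168.0], 263, [0.817, -0.095])]
scene yogurt_tub [(np.float64(0.75), [24
[... 1569 characters left out ...]
tions': array([ 1.02738946e+00,  4.90888209e-01,  1.55887605e+00,  7.44320704e-06,
        1.09172514e+00, -1.05583038e-01]), 'qd': array([ 3.35878288e-04, -5.78793593e-06, -9.30438506e-04,  1.26365533e-03,
       -4.22188178e-04,  2.67654446e-04]), 'tau': array([ 7.74128894e-04, -6.18257833e+01, -2.61840534e+01, -8.11207246e-05,
        4.63618617e-04, -1.19736080e-05]), 'ee_pos': array([0.26495661, 0.56607385, 0.30394253]), 'ee_rot': array([1.33306555e-05, 2.17169310e-01, 9.76133950e-01, 4.99879981e-05]), 'contact_force': array([ 0.04151649, -0.54589251, -1.22151876]), 'wrist_torque': array([-0.02968686,  0.00293244, -0.05326235]), 'finger_force': 0.0, 'gripper_width': 0.08546540404032973}
```

View pics/both.png

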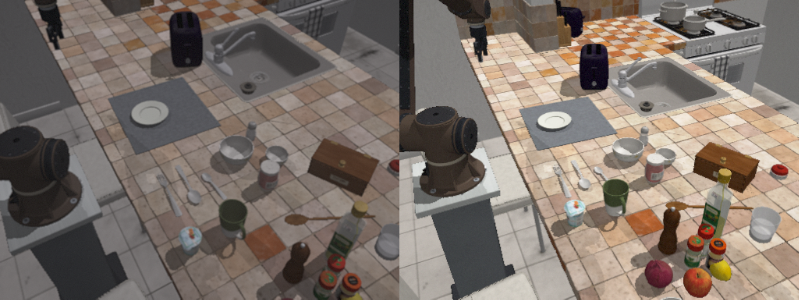

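The scene picture (full-res pixels) shows the mat with the plate at (190,142) and three pieces of cutlery at (223,252), (243,246) and (272,232). The candidate bowls are at (304,192), (354,198) and one at the far right end. The mug is at (297,281). I'll start with the wrist camera over the mat.

Request:
move_arm:
  steps:
    - {"hand": 1, "offset": [0.1, -0.1, 0.05], "turn": 0.1}
    - {"hand": 1, "offset": [0.2, -0.2, 0.1], "turn": 0.25}
    - {"hand": 1, "offset": [0.3, -0.33, 0.15], "turn": 0.4}
    - {"hand": 1, "offset": [0.38, -0.45, 0.2], "turn": 0.55}
    - {"hand": 1, "offset": [0.45, -0.56, 0.25], "turn": 0.7}

```text
t: 2.28
ee_pos: [0.4458, 0.3403, 0.4046]
ee_rot: [0.0, 0.043, 0.999, 0.0]
contact_force: [0.8, 0.5, -0.7]
gripper_width: 0.0855
finger_force: 0.0
```

Request:
move_arm:
  steps:
    - {"hand": 1, "offset": [0.1, -0.13, 0], "turn": 0.17}
    - {"hand": 1, "offset": [0.14, -0.25, 0], "turn": 0.17}
    - {"hand": 1, "offset": [0.14, -0.36, 0], "turn": 0.17}
    - {"hand": 1, "offset": [0.14, -0.36, 0], "turn": 0.17}
    - {"hand": 1, "offset": [0.14, -0.36, 0], "turn": 0.17}

```text
t: 2.9
ee_pos: [0.501, 0.1983, 0.4041]
ee_rot: [0.0, 0.002, 1.0, 0.0]
contact_force: [-0.2, 0.2, -0.6]
gripper_width: 0.0853
finger_force: 0.0
```

```bash
python3 - <<'E'
from h import *
s=bot.sense();print(s['t'],s['ee_pos'],s['ee_rot'],s['joint_positions'].round(2))
p=bot.camera_params('wrist');save('w1','wrist')
np.savez('w1.npz',**{k:np.array(v) for k,v in p.items()})
for q in('mat','plate','fork','spoon'):
    print(q,[(np.round(r['p'],2),np.round(r['location']).tolist(),int(r['region'].sum()),at(p,[r['location']],0.004)[0,:2].round(3).tolist()) for r in bot.trace(q,'wrist')])
E
```

```text
2.9 [0.50098003 0.1982794  0.40409723] [1.62788267e-04 1.60889491e-03 9.99998672e-01 2.00184712e-04] [ 0.25  0.28  1.63  0.    1.24 -1.31]
mat [(np.float64(0.56), [260.0, 152.0], 54831, [0.515, 0.215])]
plate [(np.float64(0.57), [264.0, 140.0], 8920, [0.496, 0.222])]
fork [(np.float64(0.92), [17.0, 72.0], 467, [0.392, -0.148]), (np.float64(0.18), [265.0, 140.0], 8786, [0.496, 0.223])]
spoon [(np.float64(0.89), [34.0, 124.0], 641, [0.468, -0.137])]
```

View pics/w1.png

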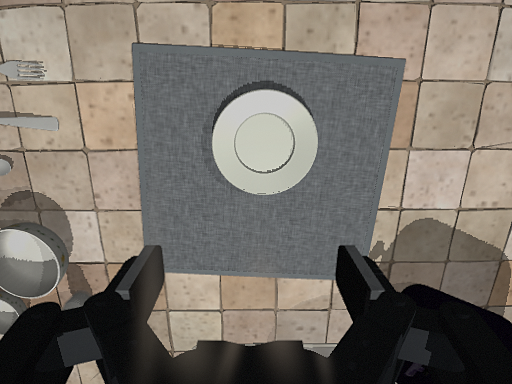

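The mat fills columns 133–405, with the plate at (265,141). The fork and spoon ends are on the left, and the large bowl at (30,262) has the small one half hidden beside it at (5,315). Next I'll fit the mat and view the cutlery.

```bash
python3 - <<'E'
from h import *
p=dict(np.load('w1.npz'));im=cv2.imread('pics/w1.png')
hsv=cv2.cvtColor(im,cv2.COLOR_BGR2HSV);g=cv2.cvtColor(im,cv2.COLOR_BGR2GRAY).astype(float)
# mat edges: top (near), left, right: max gradient subpixel
from scipy.optimize import least_squares
def edge(samples):
    out=[]
    for a,b in samples:
        n=60;pts=np.linspace(a,b,n)
        s=(b_:=cv2.remap(cv2.GaussianBlur(hsv[:,:,0].astype(np.float32)*0+cv2.split(im)[2].astype(np.float32),(3,3),0),pts[:,0].astype(np.float32).reshape(1,-1),pts[:,1].astype(np.float32).reshape(1,-1),cv2.INTER_LINEAR)[0])
        out.append(pts[np.argmax(np.abs(np.diff(s)))])
    return np.array(out)
L=edge([((128+10*(y-43)/229,y),(145+10*(y-43)/229,y)) for y in range(60,230,8)])
R=edge([((397-33*(y-59)/221,y),(413-33*(y-59)/221,y)) for y in range(70,240,8)])
T=edge([((x,36+16*(x-133)/272),(x,52+16*(x-133)/272)) for x in range(145,395,10)])
B=edge([((x,268+8*(x-145)/227),(x,284+8*(x-145)/227)) for x in range(180,330,10)])
for n,e in zip('LRTB',(L,R,T,B)):
    w=at(p,e,0.004)[:,:2];c=np.median(w,0);d=cv2.fitLine(w.astype(np.float32),cv2.DIST_HUBER,0,.01,.01).ravel()
    r=(w-d[2:])@[-d[1],d[0]];print(n,d.round(4),'ang',np.arctan(d[1]/d[0]).round(4) if abs(d[0])>abs(d[1]) else (-np.arctan(d[0]/d[1])).round(4),'res',np.abs(r).max().round(4))
# rim & well circle
m=(hsv[:,:,1]<60)&(g>150)
m=cv2.morphologyEx(m.astype(np.uint8),cv2.MORPH_OPEN,np.ones((3,3)))
n,l,st,ce=cv2.connectedComponentsWithStats(m);k=l[150,225]
c=max(cv2.findContours((l==k).astype(np.uint8),0,1)[0],key=len).reshape(-1,2)
w=at(p,c,0.018)[:,:2];f=least_squares(lambda q:np.hypot(*(w-q[:2]).T)-q[2],[.5,.2,.08],loss='soft_l1',f_scale=.001);print('rim',f.x,k)
E
```

```text
L [ 0.9987 -0.0519  0.4913  0.021 ] ang -0.0519 res 0.0026
R [ 0.9986 -0.0527  0.522   0.4186] ang -0.0528 res 0.0012
T [0.0547 0.9985 0.3645 0.2374] ang -0.0547 res 0.0033
B [0.0495 0.9988 0.7431 0.2082] ang -0.0495 res 0.0139
rim [0.50009423 0.22130938 0.07938699] 31
```

Request:
move_arm:
  steps:
    - {"hand": 1, "offset": [0.0, -0.15, 0.0], "turn": 0}
    - {"hand": 1, "offset": [0.0, -0.3, 0.0], "turn": 0}
    - {"hand": 1, "offset": [0.0, -0.45, 0.0], "turn": 0}
    - {"hand": 1, "offset": [0, -0.6, 0], "turn": 0}
    - {"hand": 1, "offset": [0, -0.75, 0], "turn": 0}

```text
t: 3.78
ee_pos: [0.5009, -0.1034, 0.4041]
ee_rot: [0.0, 0.001, 1.0, -0.0]
contact_force: [0.5, -0.5, -0.4]
gripper_width: 0.0855
finger_force: 0.0
```

Request:
move_arm:
  steps:
    - {"hand": 1, "offset": [0.0, -0.15, 0.0], "turn": 0}
    - {"hand": 1, "offset": [0.0, -0.28, 0.0], "turn": 0}
    - {"hand": 1, "offset": [0.0, -0.38, 0.0], "turn": 0}
    - {"hand": 1, "offset": [0, -0.38, 0], "turn": 0}
    - {"hand": 1, "offset": [0, -0.38, 0], "turn": 0}

```text
t: 4.4
ee_pos: [0.5011, -0.2532, 0.4037]
ee_rot: [-0.0, 0.001, 1.0, 0.0]
contact_force: [-0.2, -1.0, -0.3]
gripper_width: 0.0855
finger_force: 0.0
```

```bash
python3 - <<'E'
from h import *
s=bot.sense();print(s['t'],s['ee_pos'],s['ee_rot'],s['joint_positions'].round(2))
p=bot.camera_params('wrist');save('w2','wrist')
np.savez('w2.npz',**{k:np.array(v) for k,v in p.items()})
for q in('fork','spoon','teaspoon','bowl','mug','jam_jar','yogurt_tub','salt_shaker'):
    R=bot.trace(q,'wrist')
    print(q,[(np.round(r['p'],2),np.round(r['location']).tolist(),int(r['region'].sum()),at(p,[r['location']],0.004)[0,:2].round(3).tolist()) for r in R])
    for i,r in enumerate(R): np.save(f'w2_{q}_{i}.npy',r['region'])
E
```

```text
4.4 [ 0.50109888 -0.25324031  0.40372693] [-1.52468472e-04  1.26059166e-03  9.99999151e-01  2.91860013e-04] [-0.59  0.31  1.57  0.    1.26 -2.15]
fork [(np.float64(0.81), [269.0, 62.0], 1555, [0.383, -0.224])]
spoon [(np.float64(0.88), [252.0, 118.0], 1869, [0.461, -0.249])]
teaspoon [(np.float64(0.81), [258.0, 170.0], 702, [0.543, -0.239]), (np.float64(0.27), [191.0, 279.0], 2642, [0.748, -0.359])]
bowl [(np.float64(0.55), [238.0, 319.0], 1791, [0.84, -0.275])]
mug [(np.float64(0.88), [101.0, 149.0], 4986, [0.509, -0.488])]
jam_jar [(np.float64(0.61), [190.0, 276.0], 2579, [0.741, -0.361])]
yogurt_tub [(np.float64(0.79), [105.0, 31.0], 3379, [0.339, -0.457]), (np.float64(0.43), [258.0, 63.0], 1369, [0.383, -0.24])]
salt_shaker [(np.float64(0.77), [327.0, 314.0], 881, [0.83, -0.105])]
```

View pics/w2.png

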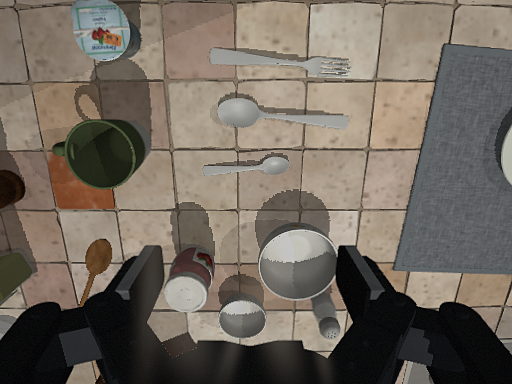

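The view shows the fork at (280,62), the large spoon at (280,112), the teaspoon at (245,166) and the mug at (100,152). The large bowl is at (298,265) and the small bowl at (242,320). For the bowl, the (298,265) one fits "larger"; the other two are the small one and the one at the far right end. I'll confirm that in an enlarged crop later. Next I'll measure the cutlery.

```bash
cat >> h.py <<'E'
def cut(p,reg,z=.006):
    "midpoint, yaw (mod pi), length of a long thin region on plane z"
    l=cv2.connectedComponentsWithStats(reg.astype(np.uint8))
    k=1+np.argmax(l[2][1:,4]);v,u=np.nonzero(l[1]==k)
    w=at(p,np.c_[u,v],z)[:,:2];c=w.mean(0)
    d=np.linalg.svd(w-c,full_matrices=False)[2][0]
    t=(w-c)@d;n=np.array([-d[1],d[0]]);s=(w-c)@n
    # centre line: per-bin lateral midpoints at both ends
    mid=c+d*(t.max()+t.min())/2; L=t.max()-t.min()
    e=[np.r_[t[m].mean(),(s[m].max()+s[m].min())/2] for m in (t<t.min()+.012,t>t.max()-.012)]
    mm=abs(t-(t.max()+t.min())/2)<.006; sm=(s[mm].max()+s[mm].min())/2
    P=[c+d*q[0]+n*q[1] for q in e]
    yaw=np.arctan2(*(P[1]-P[0])[::-1])
    return (mid+n*sm).round(4),round(float(yaw),3),round(float(L),4),np.round(P,3).tolist()
E
python3 - <<'E'
from h import *
p=dict(np.load('w2.npz'))
for q in('fork','spoon','teaspoon'): print(q,cut(p,np.load(f'w2_{q}_0.npy')))
for n in ('scene','side'):
  ps=bot.camera_params(n)
  save(n+'2',n)
  for q in('fork','spoon','teaspoon'):
    for r in bot.trace(q,n)[:1]: print(n,q,r['p'],cut(ps,r['region']))
E
```

```text
fork (array([ 0.3811, -0.2101]), -1.661, 0.2022, [[0.39, -0.116], [0.373, -0.305]])
spoon (array([ 0.4593, -0.2027]), -1.658, 0.1992, [[0.467, -0.11], [0.451, -0.295]])
teaspoon (array([ 0.5397, -0.26  ]), 1.646, 0.1343, [[0.543, -0.321], [0.534, -0.2]])
scene fork 0.68 (array([ 0.3817, -0.2194]), -1.65, 0.1923, [[0.386, -0.13], [0.372, -0.309]])
scene spoon 0.58 (array([ 0.4624, -0.2025]), -1.658, 0.1938, [[0.467, -0.112], [0.451, -0.292]])
scene teaspoon 0.61 (array([ 0.5396, -0.2616]), -1.512, 0.135, [[0.536, -0.201], [0.543, -0.323]])
side fork 0.49 (array([ 0.3837, -0.227 ]), -1.666, 0.1707, [[0.39, -0.149], [0.375, -0.306]])
side spoon 0.74 (array([ 0.4643, -0.1987]), -1.649, 0.1877, [[0.47, -0.111], [0.456, -0.285]])
```

Request:
move_arm:
  steps:
    - {"hand": 0.5, "offset": [0, 0, -0.05], "turn": -0.37}
    - {"hand": 0.2, "offset": [-0.03, 0, -0.1], "turn": -0.74}
    - {"hand": 0, "offset": [-0.06, 0, -0.15], "turn": -1}
    - {"hand": 0, "offset": [-0.1, 0, -0.2], "turn": -1}
    - {"hand": 0, "offset": [-0.1, 0, -0.25], "turn": -1}

```text
t: 5.88
ee_pos: [0.4602, -0.2539, 0.3035]
ee_rot: [0.0, 0.249, 0.968, 0.0]
contact_force: [1.0, 0.8, 0.4]
gripper_width: 0.0425
finger_force: 0.0
```

Request:
move_arm:
  steps:
    - {"hand": 0, "offset": [0, 0, -0.05], "turn": -0.37}
    - {"hand": 0, "offset": [0, 0, -0.1], "turn": -0.74}
    - {"hand": 0, "offset": [0, 0, -0.1], "turn": -1}
    - {"hand": 0, "offset": [0, 0, -0.1], "turn": -1}
    - {"hand": 0, "offset": [0, 0, -0.1], "turn": -1}

```text
t: 6.5
ee_pos: [0.461, -0.254, 0.2642]
ee_rot: [0.0, 0.479, 0.878, -0.0]
contact_force: [-0.5, 0.1, -0.1]
gripper_width: 0.0425
finger_force: 0.0
```

Request:
move_arm:
  steps:
    - {"hand": 0, "offset": [-0.07, 0.04, -0.05], "turn": -0.35}
    - {"hand": 0, "offset": [-0.14, 0.08, -0.1], "turn": -0.7}
    - {"hand": 0, "offset": [-0.2, 0.11, -0.15], "turn": -1}
    - {"hand": 0, "offset": [-0.2, 0.11, -0.2], "turn": -1}
    - {"hand": 0, "offset": [-0.2, 0.11, -0.2], "turn": -1}

```text
t: 7.12
ee_pos: [0.3808, -0.2099, 0.1835]
ee_rot: [-0.001, 0.682, 0.731, -0.0]
contact_force: [-0.4, 1.3, -0.5]
gripper_width: 0.0429
finger_force: 0.0
```

Request:
move_arm:
  steps:
    - {"hand": 0, "offset": [0, 0, 0], "turn": -0.33}
    - {"hand": 0, "offset": [0, 0, 0], "turn": -0.33}

```text
t: 7.38
ee_pos: [0.3814, -0.2102, 0.1847]
ee_rot: [0.001, 0.74, 0.673, 0.0]
contact_force: [-0.4, 0.2, 0.4]
gripper_width: 0.0425
finger_force: 0.0
```

```bash
python3 - <<'E'
from h import *
s=bot.sense();print(s['t'],s['ee_pos'],s['ee_rot'],s['joint_positions'].round(2))
p=bot.camera_params('wrist');save('w3','wrist')
np.savez('w3.npz',**{k:np.array(v) for k,v in p.items()})
for q in('fork','spoon','teaspoon'):
    for r in bot.trace(q,'wrist')[:2]: print(q,r['p'],cut(p,r['region']),r['location'])
# grasp point projection
e=s['ee_pos'];print(proj(p,[[e[0],e[1],.012],[.3815,-.2101,.013],[.46,-.2025,.013],[.5397,-.26,.009]]))
E
```

```text
7.375 [ 0.38137468 -0.21019472  0.18465889] [6.42240376e-04 7.39854663e-01 6.72766413e-01 1.37166875e-04] [-0.66  0.42  2.14  0.    0.59 -0.56]
fork 0.59 (array([ 0.3817, -0.2068]), -1.664, 0.2027, [[0.391, -0.113], [0.373, -0.302]]) [251.9, 156.7]
spoon 0.78 (array([ 0.4612, -0.203 ]), -1.614, 0.2037, [[0.467, -0.108], [0.459, -0.298]]) [340.7, 165.0]
teaspoon 0.9 (array([ 0.5404, -0.258 ]), -1.509, 0.1347, [[0.535, -0.198], [0.542, -0.319]]) [426.0, 192.3]
[[249.52944712 189.05690076]
 [249.66934629 189.31035095]
 [342.90640805 172.17101234]
 [428.91984188 224.3063981 ]]
```

View pics/w3.png

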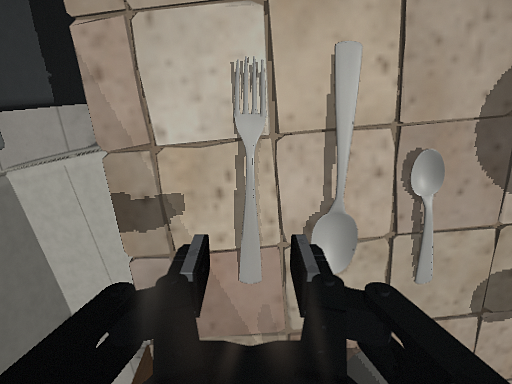

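The fork's centre line at column 250 lies midway between the pads, and both views agree at table height. Now to grasp it.

Request:
move_arm:
  steps:
    - {"hand": 0, "offset": [0, 0, -0.15], "turn": 0}
    - {"hand": 0, "offset": [0, 0, -0.24], "turn": 0}
    - {"hand": 0, "offset": [0, 0, -0.272], "turn": 0}
    - {"hand": -1, "offset": [0, 0, -0.272], "turn": 0}
    - {"hand": -1, "offset": [0, 0, -0.272], "turn": 0}
  newtons: 40

```text
t: 8.2
ee_pos: [0.3813, -0.2102, 0.0762]
ee_rot: [0.001, 0.74, 0.672, 0.0]
contact_force: [0.1, -0.4, 1.6]
gripper_width: 0.0083
finger_force: 39.4
```

Request:
move_arm:
  steps:
    - {"hand": -1, "offset": [0, 0, 0], "turn": 0}
    - {"hand": -1, "offset": [0, 0, 0.0], "turn": 0}
    - {"hand": -1, "offset": [0, 0, 0.02], "turn": 0}
    - {"hand": -1, "offset": [0.05, 0.1, 0.13], "turn": -0.2}
    - {"hand": -1, "offset": [0.1, 0.2, 0.2], "turn": -0.5}

```text
t: 8.82
ee_pos: [0.4213, -0.1292, 0.1571]
ee_rot: [0.001, 0.82, 0.572, 0.0]
contact_force: [0.1, -0.7, -0.0]
gripper_width: 0.0081
finger_force: 39.3
```

Request:
move_arm:
  steps:
    - {"hand": -1, "offset": [0.04, 0.14, 0], "turn": -0.2}
    - {"hand": -1, "offset": [0.08, 0.28, 0], "turn": -0.4}
    - {"hand": -1, "offset": [0.12, 0.42, 0], "turn": -0.6}
    - {"hand": -1, "offset": [0.16, 0.56, 0], "turn": -0.8}
    - {"hand": -1, "offset": [0.2, 0.7, 0], "turn": -1}

```text
t: 9.45
ee_pos: [0.5011, 0.1521, 0.156]
ee_rot: [0.0, 0.936, 0.353, 0.0]
contact_force: [0.7, -1.4, -1.1]
gripper_width: 0.0085
finger_force: 39.3
```

Request:
move_arm:
  steps:
    - {"hand": -1, "offset": [0.0, 0.13, 0], "turn": -0.25}
    - {"hand": -1, "offset": [0.0, 0.26, 0], "turn": -0.5}
    - {"hand": -1, "offset": [0.0, 0.39, 0], "turn": -0.75}
    - {"hand": -1, "offset": [0.0, 0.5, 0], "turn": -1}
    - {"hand": -1, "offset": [0.01, 0.52, 0], "turn": -1}

```text
t: 10.07
ee_pos: [0.5043, 0.3603, 0.1557]
ee_rot: [-0.0, 0.994, 0.113, 0.0]
contact_force: [0.3, -1.2, -0.5]
gripper_width: 0.0084
finger_force: 39.2
```

Request:
move_arm:
  steps:
    - {"hand": -1, "offset": [0.0, 0, 0], "turn": -0.28}
    - {"hand": -1, "offset": [0.0, 0, 0], "turn": -0.56}
    - {"hand": -1, "offset": [0.0, 0, 0], "turn": -0.56}
    - {"hand": -1, "offset": [0.0, 0, 0], "turn": -0.56}

```text
t: 10.58
ee_pos: [0.5051, 0.3575, 0.1554]
ee_rot: [0.0, 1.0, -0.027, 0.0]
contact_force: [-0.4, 0.4, -0.6]
gripper_width: 0.0085
finger_force: 39.2
```

Request:
move_arm:
  steps:
    - {"hand": -1, "offset": [0.005, 0.007, -0.1], "turn": 0}
    - {"hand": -1, "offset": [0.005, 0.007, -0.17], "turn": 0}
    - {"hand": -1, "offset": [0.005, 0.007, -0.186], "turn": 0}
    - {"hand": -1, "offset": [0.005, 0.007, -0.187], "turn": 0}
    - {"hand": -0.6, "offset": [0.005, 0.007, -0.187], "turn": 0}

```text
t: 11.2
ee_pos: [0.5073, 0.3609, 0.0811]
ee_rot: [-0.0, 1.0, -0.028, 0.0]
contact_force: [0.0, -0.6, 0.2]
gripper_width: 0.017
finger_force: 0.0
```

Request:
move_arm:
  steps:
    - {"hand": -0.4, "offset": [0, 0, 0], "turn": 0}
    - {"hand": 0, "offset": [0, 0, 0.0], "turn": 0}
    - {"hand": 0, "offset": [0, 0, 0.1], "turn": 0}
    - {"hand": 0, "offset": [0, -0.1, 0.2], "turn": 0.3}
    - {"hand": 0, "offset": [-0.05, -0.2, 0.3], "turn": 0.6}

```text
t: 11.82
ee_pos: [0.4873, 0.28, 0.2014]
ee_rot: [-0.0, 0.992, 0.124, 0.0]
contact_force: [0.8, -0.9, 0.6]
gripper_width: 0.0429
finger_force: 0.0
```

```bash
cat > look.py <<'E'
import sys
from h import *
tag,names=sys.argv[1],sys.argv[2:]
s=bot.sense();print(s['t'],s['ee_pos'],s['ee_rot'].round(3),s['joint_positions'].round(2))
p=bot.camera_params('wrist');save(tag,'wrist')
np.savez(tag+'.npz',**{k:np.array(v) for k,v in p.items()})
c=np.array([.4995,.2205]);R=np.array([[.9986,-.0525],[.0525,.9986]])
for q in names:
    for i,r in enumerate(bot.trace(q,'wrist')[:2]):
        np.save(f'{tag}_{q}_{i}.npy',r['region'])
        m=cut(p,r['region'],.01);print(q,round(r['p'],2),np.round(r['location']),m[:3],'in plate',(R@(m[0]-c)).round(3),round(m[1]+.0525,3))
E
python3 look.py w4 fork
```

```text
11.825 [0.48726597 0.28001507 0.20142505] [-0.     0.992  0.124  0.   ] [ 0.4   0.53  1.82 -0.    0.79  1.73]
fork 0.57 [170. 116.] (array([0.5088, 0.3622]), 3.091, 0.2011) in plate [0.002 0.142] 3.144
```

Request:
move_arm:
  steps:
    - {"hand": 0, "offset": [0.03, -0.14, 0], "turn": 0.25}
    - {"hand": 0, "offset": [0.03, -0.28, 0], "turn": 0.5}
    - {"hand": 0, "offset": [0.03, -0.42, 0], "turn": 0.75}
    - {"hand": 0, "offset": [0.02, -0.56, 0], "turn": 1}
    - {"hand": 0, "offset": [0, -0.7, 0], "turn": 1}

```text
t: 12.55
ee_pos: [0.4871, -0.0006, 0.2]
ee_rot: [0.0, 0.931, 0.364, 0.0]
contact_force: [0.6, 0.0, -0.1]
gripper_width: 0.0426
finger_force: 0.0
```

Request:
move_arm:
  steps:
    - {"hand": 0, "offset": [-0.02, -0.12, 0], "turn": 0.25}
    - {"hand": 0, "offset": [-0.04, -0.26, 0], "turn": 0.5}
    - {"hand": 0, "offset": [-0.05, -0.39, 0], "turn": 0.75}
    - {"hand": 0, "offset": [-0.068, -0.506, -0.05], "turn": 1}
    - {"hand": 0, "offset": [-0.068, -0.506, -0.1], "turn": 1}

```text
t: 13.18
ee_pos: [0.4598, -0.2043, 0.1595]
ee_rot: [0.001, 0.813, 0.582, 0.0]
contact_force: [1.0, -0.1, 0.0]
gripper_width: 0.0426
finger_force: 0.0
```

Request:
move_arm:
  steps:
    - {"hand": 0, "offset": [0, 0, 0], "turn": 0.24}
    - {"hand": 0, "offset": [0, 0, 0], "turn": 0.48}
    - {"hand": 0, "offset": [0, 0, 0], "turn": 0.48}
    - {"hand": 0, "offset": [0, 0, 0], "turn": 0.48}

```text
t: 13.68
ee_pos: [0.4599, -0.2014, 0.1602]
ee_rot: [0.0, 0.738, 0.675, 0.0]
contact_force: [0.3, -0.2, 0.0]
gripper_width: 0.0427
finger_force: 0.0
```

```bash
python3 look.py w5 spoon teaspoon
```

```text
13.675 [ 0.45993003 -0.20143255  0.16017858] [0.    0.738 0.675 0.   ] [-0.54  0.53  2.    0.    0.61 -0.45]
spoon 0.65 [248. 204.] (array([ 0.4589, -0.2017]), -1.658, 0.1999) in plate [-0.018 -0.424] -1.605
teaspoon 0.84 [345. 213.] (array([ 0.5366, -0.2412]), -1.497, 0.1038) in plate [ 0.061 -0.459] -1.445
```

Request:
move_arm:
  steps:
    - {"hand": 0, "offset": [0, 0, -0.12], "turn": 0}
    - {"hand": 0, "offset": [0, 0, -0.2], "turn": 0}
    - {"hand": 0, "offset": [0, 0, -0.209], "turn": 0}
    - {"hand": -1, "offset": [0, 0, -0.209], "turn": 0}
    - {"hand": -1, "offset": [0, 0, -0.209], "turn": 0}

```text
t: 14.45
ee_pos: [0.4602, -0.2017, 0.078]
ee_rot: [0.001, 0.737, 0.676, 0.0]
contact_force: [-1.7, 1.3, 4.4]
gripper_width: 0.0087
finger_force: 39.8
```

Request:
move_arm:
  steps:
    - {"hand": -1, "offset": [0, 0, 0], "turn": 0}
    - {"hand": -1, "offset": [0, 0, 0.0], "turn": 0}
    - {"hand": -1, "offset": [0, 0, 0.02], "turn": 0}
    - {"hand": -1, "offset": [0.05, 0.1, 0.13], "turn": 0.3}
    - {"hand": -1, "offset": [0.1, 0.2, 0.2], "turn": 0.6}

```text
t: 15.08
ee_pos: [0.5003, -0.1209, 0.1589]
ee_rot: [0.001, 0.627, 0.779, 0.0]
contact_force: [0.9, -1.3, 0.0]
gripper_width: 0.0085
finger_force: 39.3
```

Request:
move_arm:
  steps:
    - {"hand": -1, "offset": [0, 0.12, 0], "turn": 0.3}
    - {"hand": -1, "offset": [0, 0.24, 0], "turn": 0.6}
    - {"hand": -1, "offset": [0, 0.36, 0], "turn": 0.9}
    - {"hand": -1, "offset": [-0.02, 0.48, 0], "turn": 1}
    - {"hand": -1, "offset": [-0.02, 0.505, 0], "turn": 1}

```text
t: 15.7
ee_pos: [0.491, 0.0827, 0.1574]
ee_rot: [0.0, 0.414, 0.91, 0.0]
contact_force: [-0.2, 0.0, -1.2]
gripper_width: 0.0083
finger_force: 39.3
```

Request:
move_arm:
  steps:
    - {"hand": -1, "offset": [0, 0, 0], "turn": 0.3}
    - {"hand": -1, "offset": [0, 0, 0], "turn": 0.6}
    - {"hand": -1, "offset": [0, 0, 0], "turn": 0.9}
    - {"hand": -1, "offset": [0, 0, 0], "turn": 1}

```text
t: 16.2
ee_pos: [0.492, 0.0798, 0.1572]
ee_rot: [0.0, 0.177, 0.984, 0.0]
contact_force: [-0.4, 0.5, -0.5]
gripper_width: 0.0083
finger_force: 39.3
```

Request:
move_arm:
  steps:
    - {"hand": -1, "offset": [0, 0, 0], "turn": 0.3}
    - {"hand": -1, "offset": [0, 0, 0], "turn": 0.61}
    - {"hand": -1, "offset": [0, 0, 0], "turn": 0.61}
    - {"hand": -1, "offset": [0, 0, 0], "turn": 0.61}

```text
t: 16.7
ee_pos: [0.4919, 0.0801, 0.157]
ee_rot: [0.0, 0.028, 1.0, 0.0]
contact_force: [-0.0, -0.0, -0.2]
gripper_width: 0.0081
finger_force: 39.3
```

Request:
move_arm:
  steps:
    - {"hand": -1, "offset": [0, 0.001, -0.1], "turn": 0}
    - {"hand": -1, "offset": [0, 0.001, -0.17], "turn": 0}
    - {"hand": -1, "offset": [0, 0.001, -0.186], "turn": 0}
    - {"hand": -1, "offset": [0, 0.001, -0.187], "turn": 0}
    - {"hand": -0.6, "offset": [0, 0.001, -0.187], "turn": 0}

```text
t: 17.32
ee_pos: [0.4921, 0.0808, 0.0826]
ee_rot: [0.001, 0.027, 1.0, 0.0]
contact_force: [-0.1, -0.3, 0.3]
gripper_width: 0.017
finger_force: 0.0
```

Request:
move_arm:
  steps:
    - {"hand": -0.4, "offset": [0, 0, 0], "turn": 0}
    - {"hand": 0, "offset": [0, 0, 0.0], "turn": 0}
    - {"hand": 0, "offset": [0, 0, 0.1], "turn": 0}
    - {"hand": 0, "offset": [0, -0.1, 0.2], "turn": -0.3}
    - {"hand": 0, "offset": [0.03, -0.2, 0.3], "turn": -0.6}

```text
t: 17.95
ee_pos: [0.5032, 0.0003, 0.2033]
ee_rot: [-0.0, 0.177, 0.984, 0.0]
contact_force: [1.1, 0.4, -0.8]
gripper_width: 0.0425
finger_force: 0.0
```

```bash
python3 look.py w6 spoon
```

```text
17.95 [5.03240153e-01 2.50485990e-04 2.03282421e-01] [-0.     0.177  0.984  0.   ] [-0.13  0.46  1.96  0.    0.72 -1.35]
spoon 0.56 [333. 161.] (array([0.4931, 0.0826]), -0.043, 0.2031) in plate [ 0.001 -0.138] 0.01
```

Request:
move_arm:
  steps:
    - {"hand": 0, "offset": [0.02, -0.14, 0], "turn": -0.3}
    - {"hand": 0, "offset": [0.04, -0.28, 0], "turn": -0.6}
    - {"hand": 0, "offset": [0.06, -0.42, 0], "turn": -0.9}
    - {"hand": 0, "offset": [0.08, -0.56, 0], "turn": -1}
    - {"hand": 0, "offset": [0.09, -0.65, -0.1], "turn": -1}

```text
t: 18.68
ee_pos: [0.5407, -0.2616, 0.163]
ee_rot: [0.003, 0.414, 0.91, -0.0]
contact_force: [1.3, 0.1, -0.8]
gripper_width: 0.0428
finger_force: 0.0
```

Request:
move_arm:
  steps:
    - {"hand": 0, "offset": [0, 0, 0], "turn": -0.35}
    - {"hand": 0, "offset": [0, 0, 0], "turn": -0.7}
    - {"hand": 0, "offset": [0, 0, 0], "turn": -1}
    - {"hand": 0, "offset": [0, 0, 0], "turn": -1}

```text
t: 19.18
ee_pos: [0.5396, -0.2586, 0.1613]
ee_rot: [-0.0, 0.625, 0.78, -0.0]
contact_force: [0.0, 0.1, 0.2]
gripper_width: 0.0427
finger_force: 0.0
```

```bash
python3 look.py w7 teaspoon
```

```text
19.175 [ 0.53963126 -0.25859518  0.16130674] [-0.     0.625  0.78  -0.   ] [-0.56  0.63  1.76  0.    0.76 -0.78]
teaspoon 0.62 [249. 158.] (array([ 0.5388, -0.2569]), -1.491, 0.1336) in plate [ 0.064 -0.475] -1.439
```

Request:
move_arm:
  steps:
    - {"hand": 0, "offset": [0, 0, -0.05], "turn": -0.29}
    - {"hand": 0, "offset": [0, 0.003, -0.17], "turn": -0.29}
    - {"hand": 0, "offset": [0, 0.003, -0.214], "turn": -0.29}
    - {"hand": -1, "offset": [0, 0.003, -0.214], "turn": -0.29}
    - {"hand": -1, "offset": [0, 0.003, -0.214], "turn": -0.29}

```text
t: 19.9
ee_pos: [0.5402, -0.2582, 0.0776]
ee_rot: [0.001, 0.681, 0.733, 0.0]
contact_force: [0.7, 1.0, 3.2]
gripper_width: 0.007
finger_force: 27.5
```

Request:
move_arm:
  steps:
    - {"hand": -1, "offset": [0, 0, 0], "turn": 0}
    - {"hand": -1, "offset": [0, 0, 0.0], "turn": 0}
    - {"hand": -1, "offset": [0, 0, 0.02], "turn": 0}
    - {"hand": -1, "offset": [0.02, 0.1, 0.13], "turn": 0}
    - {"hand": -1, "offset": [0.04, 0.2, 0.2], "turn": -0.1}

```text
t: 20.52
ee_pos: [0.556, -0.1773, 0.1583]
ee_rot: [0.001, 0.7, 0.714, 0.0]
contact_force: [1.6, 0.1, -0.8]
gripper_width: 0.0065
finger_force: 39.6
```

Request:
move_arm:
  steps:
    - {"hand": -1, "offset": [0, 0.14, 0], "turn": 0}
    - {"hand": -1, "offset": [0.02, 0.28, 0], "turn": -0.05}
    - {"hand": -1, "offset": [0.06, 0.42, 0], "turn": -0.1}
    - {"hand": -1, "offset": [0.12, 0.55, 0], "turn": -0.165}
    - {"hand": -1, "offset": [0.18, 0.68, 0], "turn": -0.165}

```text
t: 21.15
ee_pos: [0.6282, 0.096, 0.1571]
ee_rot: [0.0, 0.728, 0.686, 0.0]
contact_force: [-0.2, -0.9, -0.5]
gripper_width: 0.0065
finger_force: 39.6
```

Request:
move_arm:
  steps:
    - {"hand": -1, "offset": [0.03, 0.12, 0], "turn": 0}
    - {"hand": -1, "offset": [0.06, 0.24, 0], "turn": 0}
    - {"hand": -1, "offset": [0.085, 0.293, 0], "turn": 0}
    - {"hand": -1, "offset": [0.085, 0.293, 0], "turn": 0}
    - {"hand": -1, "offset": [0.085, 0.293, 0], "turn": 0}

```text
t: 21.78
ee_pos: [0.6614, 0.2106, 0.1564]
ee_rot: [-0.0, 0.728, 0.686, -0.0]
contact_force: [0.9, -0.2, 0.4]
gripper_width: 0.0068
finger_force: 39.6
```

Request:
move_arm:
  steps:
    - {"hand": -1, "offset": [0.001, 0.003, -0.1], "turn": 0}
    - {"hand": -1, "offset": [0.001, 0.003, -0.17], "turn": 0}
    - {"hand": -1, "offset": [0.001, 0.003, -0.186], "turn": 0}
    - {"hand": -1, "offset": [0.001, 0.003, -0.187], "turn": 0}
    - {"hand": -0.6, "offset": [0.001, 0.003, -0.187], "turn": 0}

```text
t: 22.4
ee_pos: [0.6625, 0.2119, 0.0824]
ee_rot: [0.0, 0.728, 0.685, 0.0]
contact_force: [-0.5, 0.3, 0.3]
gripper_width: 0.0171
finger_force: 0.0
```

Request:
move_arm:
  steps:
    - {"hand": -0.4, "offset": [0, 0, 0], "turn": 0}
    - {"hand": 0, "offset": [0, 0, 0.0], "turn": 0}
    - {"hand": 0, "offset": [0, 0, 0.1], "turn": 0}
    - {"hand": 0, "offset": [0, -0.05, 0.24], "turn": 0.3}
    - {"hand": 0, "offset": [-0.05, -0.1, 0.38], "turn": 0.6}

```text
t: 23.02
ee_pos: [0.6424, 0.1721, 0.2347]
ee_rot: [0.0, 0.615, 0.788, 0.0]
contact_force: [-0.1, 0.0, -0.8]
gripper_width: 0.043
finger_force: 0.0
```

Request:
move_arm:
  steps:
    - {"hand": 0, "offset": [0, -0.12, 0.1], "turn": 0.3}
    - {"hand": 0, "offset": [0, -0.24, 0.2], "turn": 0.6}
    - {"hand": 0, "offset": [0, -0.36, 0.25], "turn": 0.9}
    - {"hand": 0, "offset": [0, -0.48, 0.25], "turn": 1}
    - {"hand": 0, "offset": [0, -0.6, 0.25], "turn": 1}

```text
t: 23.65
ee_pos: [0.6419, -0.0689, 0.3339]
ee_rot: [0.0, 0.403, 0.915, 0.0]
contact_force: [0.3, -0.3, -0.2]
gripper_width: 0.0428
finger_force: 0.0
```

```bash
python3 look.py w8 teaspoon fork spoon bowl
```

```text
23.65 [ 0.64194311 -0.06894082  0.33388535] [0.    0.403 0.915 0.   ] [-0.21  0.49  1.47  0.    1.18 -0.95]
teaspoon 0.97 [396.  23.] (array([0.6594, 0.1691]), -1.645, 0.0622) in plate [ 0.162 -0.043] -1.593
teaspoon 0.16 [282.  19.] (array([0.5602, 0.0778]), 0.258, 0.0624) in plate [ 0.068 -0.139] 0.31
fork 0.61 [348.  48.] (array([0.6729, 0.0909]), 0.762, 0.3677) in plate [ 0.18 -0.12] 0.815
spoon 0.68 [284.  20.] (array([0.56  , 0.0775]), 0.235, 0.0618) in plate [ 0.068 -0.14 ] 0.287
bowl 0.9 [245. 323.] (array([ 0.82  , -0.2788]), -0.822, 0.098) in plate [ 0.346 -0.482] -0.769
bowl 0.56 [227. 236.] (array([ 0.7072, -0.1708]), -0.367, 0.1519) in plate [ 0.228 -0.38 ] -0.315
```

View pics/w8.png

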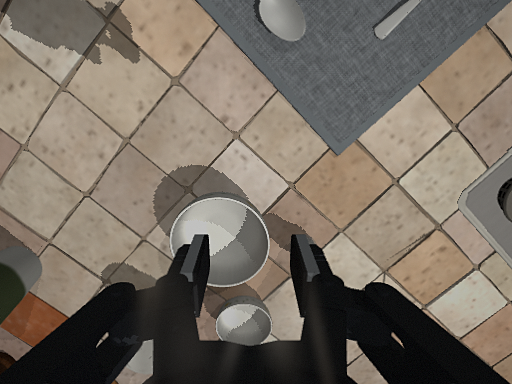

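The crop candidates are the large bowl at (220,240), whose rim is about 100 px across, and the small bowl at (243,322), about 57 px across. I'll fit the rim circles and confirm in an enlarged crop.

```bash
cat >> h.py <<'E'
from scipy.optimize import least_squares
def circ(p,reg,z,r0):
    l=cv2.connectedComponentsWithStats(reg.astype(np.uint8));k=1+np.argmax(l[2][1:,4])
    c=max(cv2.findContours((l[1]==k).astype(np.uint8),0,1)[0],key=len).reshape(-1,2)
    w=at(p,cv2.convexHull(c).reshape(-1,2),z)[:,:2]
    c=at(p,c,z)[:,:2]
    f=least_squares(lambda q:np.hypot(*(c-q[:2]).T)-q[2],[*c.mean(0),r0],loss='soft_l1',f_scale=.001);return f.x.round(4)
E
python3 - <<'E'
from h import *
p=dict(np.load('w8.npz'))
for i in (0,1):
  for z in (.04,.058): print(i,z,circ(p,np.load(f'w8_bowl_{i}.npy'),z,.06))
im=cv2.imread('pics/scene2.png')[140:240,250:390]
im2=cv2.imread('pics/w8.png')[170:350,150:330]
a=cv2.resize(im,(700,500),interpolation=2)[:,:420];b=cv2.resize(im2,(370,370),interpolation=2)
o=np.zeros((500,800,3),np.uint8);o[:,:420]=a;o[:370,425:795]=b;cv2.imwrite('pics/crop1.png',o)
E
```

```text
0 0.04 [ 0.8035 -0.2581  0.0445]
0 0.058 [ 0.7928 -0.2458  0.0423]
1 0.04 [ 0.6898 -0.1772  0.0669]
1 0.058 [ 0.6847 -0.1689  0.0636]
```

View pics/crop1.png

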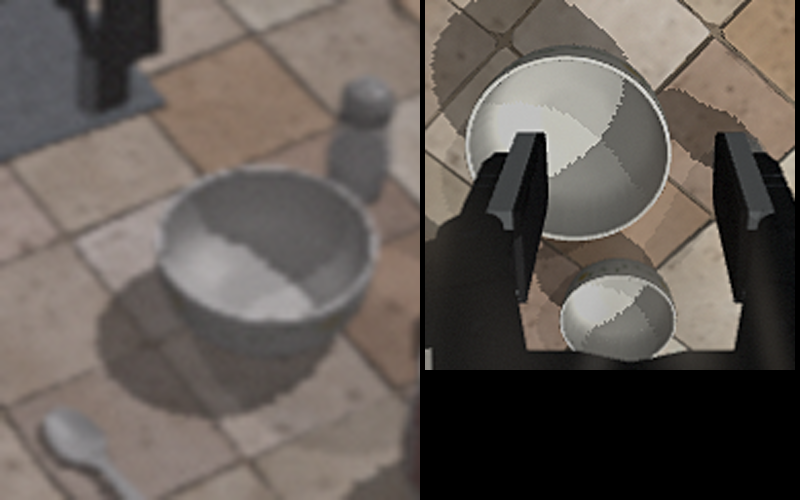

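Request:
move_arm:
  steps:
    - {"hand": 0, "offset": [0, -0.03, -0.03], "turn": -0.3}
    - {"hand": 0, "offset": [0, -0.06, -0.06], "turn": -0.6}
    - {"hand": 0, "offset": [0, -0.1, -0.1], "turn": -0.9}
    - {"hand": 0, "offset": [0, -0.15, -0.14], "turn": -1}
    - {"hand": 0, "offset": [0, -0.18, -0.16], "turn": -1}

```text
t: 24.52
ee_pos: [0.6422, -0.1398, 0.2682]
ee_rot: [-0.001, 0.616, 0.788, -0.0]
contact_force: [-0.8, -0.1, 0.6]
gripper_width: 0.0423
finger_force: 0.0
```

Request:
move_arm:
  steps:
    - {"hand": 0, "offset": [0, 0, 0], "turn": -0.24}
    - {"hand": 0, "offset": [0, 0, 0], "turn": -0.48}
    - {"hand": 0, "offset": [0, 0, 0], "turn": -0.48}
    - {"hand": 0, "offset": [0, 0, 0], "turn": -0.48}

```text
t: 25.02
ee_pos: [0.6423, -0.1394, 0.2694]
ee_rot: [0.0, 0.706, 0.709, 0.0]
contact_force: [0.3, 0.1, 0.7]
gripper_width: 0.0424
finger_force: 0.0
```

```bash
python3 look.py w9 bowl; python3 - <<'E'
from h import *
p=dict(np.load('w9.npz'))
for i in (0,1):
  try:
    for z in (.04,.058): print(i,z,circ(p,np.load(f'w9_bowl_{i}.npy'),z,.06))
  except Exception as e: print(e)
E
```

```text
25.025 [ 0.64228136 -0.1394397   0.26939664] [0.    0.706 0.709 0.   ] [-0.31  0.57  1.51  0.    1.06 -0.32]
bowl 0.84 [393. 265.] (array([ 0.8277, -0.2654]), -0.408, 0.1034) in plate [ 0.353 -0.468] -0.355
bowl 0.65 [291. 204.] (array([ 0.6891, -0.1712]), 0.164, 0.1507) in plate [ 0.21  -0.381] 0.216
0 0.04 [ 0.8052 -0.2556  0.0422]
0 0.058 [ 0.7953 -0.2438  0.0396]
1 0.04 [ 0.6889 -0.1803  0.0686]
1 0.058 [ 0.6861 -0.173   0.0644]
```

View pics/w9.png

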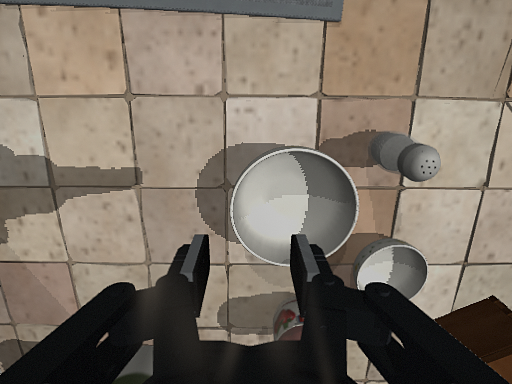

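The crop confirms that the bowl left of the salt shaker, (294,206) in w9, is the larger one; the smaller one is at (392,268). I'll refine its centre from both views, using the far-side rim.

```bash
python3 - <<'E'
from h import *
D=[]
for t in('w8','w9'):
    p=dict(np.load(t+'.npz'));reg=np.load(t+'_bowl_1.npy').astype(np.uint8)
    c=max(cv2.findContours(reg,0,1)[0],key=len).reshape(-1,2)
    cam,_=ray(p,c[:1]);D.append((p,c,cam))
def pts(z,c0):
    o=[]
    for p,c,cam in D:
        w=at(p,c,z)[:,:2];v=(w-c0);u=(c0-cam[:2])/np.linalg.norm(c0-cam[:2])
        k=(v@u/np.linalg.norm(v,axis=1))>-.3
        o.append(w[k])
    return o
c0=np.array([.686,-.173])
for z in(.05,.054,.058,.062,.066):
    o=pts(z,c0)
    fs=[least_squares(lambda q:np.hypot(*(w-q[:2]).T)-.065,c0,loss='soft_l1',f_scale=.001) for w in o]
    print(z,[f.x.round(4) for f in fs],[round(f.cost*1e6,1) for f in fs],[len(w) for w in o])
E
```

```text
0.05 [array([ 0.6903, -0.1763]), array([ 0.688 , -0.1769])] [np.float64(2504.5), np.float64(1579.7)] [212, 248]
0.054 [array([ 0.6887, -0.173 ]), array([ 0.6869, -0.1746])] [np.float64(2464.9), np.float64(1501.5)] [209, 244]
0.058 [array([ 0.6866, -0.1699]), array([ 0.6858, -0.172 ])] [np.float64(2102.5), np.float64(1468.2)] [197, 242]
0.062 [array([ 0.6848, -0.1666]), array([ 0.6846, -0.1688])] [np.float64(1906.4), np.float64(1463.7)] [189, 239]
0.066 [array([ 0.6833, -0.1632]), array([ 0.6834, -0.1656])] [np.float64(1786.5), np.float64(1467.9)] [183, 237]
```

Request:
move_arm:
  steps:
    - {"hand": 0, "offset": [-0.04, -0.082, -0.08], "turn": 0}
    - {"hand": 0, "offset": [-0.04, -0.082, -0.2], "turn": 0}
    - {"hand": 0, "offset": [-0.04, -0.082, -0.32], "turn": 0}
    - {"hand": 0, "offset": [-0.04, -0.082, -0.4], "turn": 0}
    - {"hand": 0, "offset": [-0.04, -0.082, -0.423], "turn": 0}
  newtons: 60

```text
t: 25.75
ee_pos: [0.6257, -0.1721, 0.0983]
ee_rot: [-0.001, 0.707, 0.708, -0.001]
contact_force: [0.4, 0.4, 0.1]
gripper_width: 0.0428
finger_force: 0.0
```

Request:
move_arm:
  steps:
    - {"hand": -0.5, "offset": [0, 0, 0], "turn": 0}
    - {"hand": -1, "offset": [0, 0, 0], "turn": 0}
    - {"hand": -1, "offset": [0, 0, 0], "turn": 0}
    - {"hand": -1, "offset": [0, 0, 0], "turn": 0}
    - {"hand": -1, "offset": [0, 0, 0.03], "turn": 0}

```text
t: 26.38
ee_pos: [0.6272, -0.1729, 0.1143]
ee_rot: [0.002, 0.707, 0.707, 0.001]
contact_force: [0.3, 1.0, -1.3]
gripper_width: 0.0044
finger_force: 59.2
```

```bash
python3 look.py w10 bowl; python3 - <<'E'
from h import *
save('s10','side');im=cv2.imread('pics/s10.png')[130:240,230:370];im2=cv2.imread('pics/w10.png')
o=np.hstack([cv2.resize(im,(400,314),interpolation=2),cv2.resize(im2,(400,314))]);cv2.imwrite('pics/c10.png',o)
E
```

```text
26.375 [ 0.62719775 -0.17287879  0.11430693] [0.002 0.707 0.707 0.001] [-0.37  0.75  1.65  0.    0.74 -0.37]
bowl 0.64 [392. 224.] (array([ 0.7228, -0.1734]), -0.465, 0.1826) in plate [ 0.244 -0.382] -0.413
bowl 0.59 [490. 337.] (array([ 0.8108, -0.2809]), -1.13, 0.0971) in plate [ 0.337 -0.484] -1.077
```

View pics/c10.png

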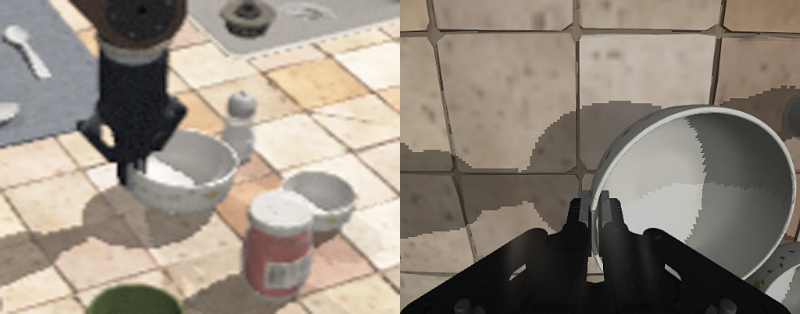

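The bowl is held by its near wall, slightly lifted, and it carries the pattern. Carrying it to the plate.

Request:
move_arm:
  steps:
    - {"hand": -1, "offset": [0, 0.0, 0.1], "turn": 0}
    - {"hand": -1, "offset": [0, 0.05, 0.2], "turn": 0}
    - {"hand": -1, "offset": [-0.05, 0.15, 0.25], "turn": 0}
    - {"hand": -1, "offset": [-0.1, 0.27, 0.25], "turn": 0}
    - {"hand": -1, "offset": [-0.15, 0.39, 0.25], "turn": 0}

```text
t: 27.15
ee_pos: [0.5651, -0.0149, 0.2121]
ee_rot: [-0.0, 0.707, 0.707, -0.0]
contact_force: [0.7, -0.5, -0.3]
gripper_width: 0.0043
finger_force: 59.6
```

Request:
move_arm:
  steps:
    - {"hand": -1, "offset": [-0.06, 0.12, 0], "turn": 0}
    - {"hand": -1, "offset": [-0.12, 0.24, 0], "turn": 0}
    - {"hand": -1, "offset": [-0.18, 0.36, 0], "turn": 0}
    - {"hand": -1, "offset": [-0.24, 0.48, 0], "turn": 0}
    - {"hand": -1, "offset": [-0.3, 0.56, 0], "turn": 0}

```text
t: 27.78
ee_pos: [0.4448, 0.2095, 0.2119]
ee_rot: [-0.0, 0.706, 0.708, -0.0]
contact_force: [0.5, 0.5, -1.2]
gripper_width: 0.0039
finger_force: 59.6
```

Request:
move_arm:
  steps:
    - {"hand": -1, "offset": [-0.015, 0.031, 0], "turn": 0}
    - {"hand": -1, "offset": [-0.015, 0.031, 0], "turn": 0}
    - {"hand": -1, "offset": [-0.015, 0.031, -0.05], "turn": 0}
    - {"hand": -1, "offset": [-0.015, 0.031, -0.1], "turn": 0}
    - {"hand": -1, "offset": [-0.015, 0.031, -0.13], "turn": 0}

```text
t: 28.4
ee_pos: [0.4408, 0.2191, 0.1592]
ee_rot: [-0.0, 0.707, 0.707, -0.0]
contact_force: [0.5, 0.2, -1.5]
gripper_width: 0.004
finger_force: 59.9
```

```bash
python3 look.py w11 bowl plate; python3 - <<'E'
from h import *
p=dict(np.load('w11.npz'))
for n in('side','scene'):
    im=save('s11'+n,n);ps=bot.camera_params(n);print(n,[(r['p'],r['location']) for r in bot.trace('bowl',n)[:2]],proj(ps,[[.4995,.2205,.01],[.4995,.2205,.1]]).round(1).tolist())
a=cv2.imread('pics/s11side.png')[95:205,130:270];o=np.hstack([cv2.resize(a,(400,314),interpolation=2),cv2.resize(cv2.imread('pics/w11.png'),(400,314))]);cv2.imwrite('pics/c11.png',o)
E
```

```text
28.4 [0.44083302 0.21911935 0.15918206] [-0.     0.707  0.707 -0.   ] [ 0.33  0.52  2.02 -0.    0.6   0.33]
bowl 0.58 [392. 225.] (array([0.5601, 0.1986]), -0.481, 0.2282) in plate [ 0.062 -0.019] -0.428
plate 0.64 [292. 126.] (array([0.4674, 0.2732]), -2.586, 0.1644) in plate [-0.035  0.051] -2.533
side [(0.91, [195.9, 138.1]), (0.78, [345.6, 197.2])] [[198.3, 155.7], [196.5, 134.4]]
scene [(0.94, [192.0, 127.0]), (0.73, [239.3, 133.4])] [[191.8, 145.3], [188.7, 124.3]]
```

View pics/c11.png

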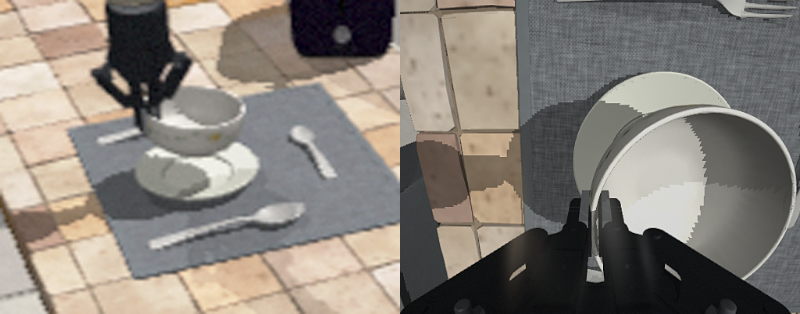

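```bash
python3 - <<'E'
from h import *
p=dict(np.load('w11.npz'));reg=np.load('w11_bowl_0.npy').astype(np.uint8)
c=max(cv2.findContours(reg,0,1)[0],key=len).reshape(-1,2).astype(float)
cam,_=ray(p,c[:1])
e=np.array([.4408,.2191,.1592])
a=np.linspace(-np.pi,np.pi,200)
g0=e-[0,0,.054]
from scipy.spatial import cKDTree
T=cKDTree(c)
def rim(dy,phi,h,r=.065):
    # grasp point at wall, h below rim, radius .0597
    x=.061-.11*h+r*np.cos(a);y=r*np.sin(a)+dy;z=np.full_like(a,h)
    X=x*np.cos(phi)+z*np.sin(phi);Z=-x*np.sin(phi)+z*np.cos(phi)
    return g0+np.c_[X,y,Z]
s=(np.cos(a)>-.5)&(np.sin(a)<.9)
def res(q):
    P=rim(*q)[(np.cos(a)>-.2)&(np.sin(a)<.8)]
    return T.query(proj(p,P))[0]
for h in(.009,.012,.015):
  f=least_squares(lambda q:res([q[0],q[1],h]),[0,.05],loss='soft_l1',diff_step=1e-2,x_scale=[.01,.05]);print(h,f.x.round(4),f.cost.round(1),np.median(res([*f.x,h])).round(2))
  print([ (ph,np.median(res([0,ph,h])).round(2)) for ph in(0,.04,.08,.12,.16)])
E
```

```text
0.009 [0.0025 0.109 ] 1235.8 2.49
[(0, np.float64(23.88)), (0.04, np.float64(14.69)), (0.08, np.float64(5.88)), (0.12, np.float64(3.07)), (0.16, np.float64(11.45))]
0.012 [0.0027 0.1334] 1264.5 2.54
[(0, np.float64(29.75)), (0.04, np.float64(20.33)), (0.08, np.float64(11.23)), (0.12, np.float64(3.07)), (0.16, np.float64(6.33))]
0.015 [0.0029 0.1586] 1291.8 2.6
[(0, np.float64(35.83)), (0.04, np.float64(26.16)), (0.08, np.float64(16.97)), (0.12, np.float64(7.9)), (0.16, np.float64(1.44))]
```

The bowl hangs about 0.11 rad nose-down, because its wall has aligned with the pads. Touching down on the far edge of the foot gives the centring offset; I'll lower it slowly with a light grip.

Request:
move_arm:
  steps:
    - {"hand": -1, "offset": [0.01, -0.002, -0.04], "turn": 0}
    - {"hand": -1, "offset": [0.01, -0.002, -0.07], "turn": 0}
    - {"hand": -1, "offset": [0.01, -0.002, -0.09], "turn": 0}
    - {"hand": -1, "offset": [0.01, -0.002, -0.1], "turn": 0}
    - {"hand": -1, "offset": [0.01, -0.002, -0.1], "turn": 0}

```text
t: 29.38
ee_pos: [0.4442, 0.2194, 0.1201]
ee_rot: [0.0, 0.707, 0.707, 0.0]
contact_force: [-1.9, -0.2, 0.8]
gripper_width: 0.0043
finger_force: 60.9
```

Request:
move_arm:
  steps:
    - {"hand": -1, "offset": [0, 0, -0.003], "turn": 0}
    - {"hand": -1, "offset": [0, 0, -0.006], "turn": 0}
    - {"hand": -1, "offset": [0, 0, -0.006], "turn": 0}
  newtons: 20

```text
t: 29.75
ee_pos: [0.4436, 0.2194, 0.1184]
ee_rot: [-0.0, 0.707, 0.707, -0.0]
contact_force: [-7.9, 0.5, 13.5]
gripper_width: 0.004
finger_force: 66.1
```

Request:
move_arm:
  steps:
    - {"hand": -1, "offset": [0, 0, 0.004], "turn": 0}
    - {"hand": -0.85, "offset": [0, 0, 0.004], "turn": 0}
    - {"hand": -0.7, "offset": [0, 0, 0.004], "turn": 0}
    - {"hand": -0.5, "offset": [0, 0, 0.004], "turn": 0}
    - {"hand": -0.5, "offset": [0, 0, 0.03], "turn": 0}

```text
t: 30.38
ee_pos: [0.4441, 0.2193, 0.1296]
ee_rot: [-0.0, 0.707, 0.707, -0.001]
contact_force: [-0.2, 0.7, 0.4]
gripper_width: 0.0213
finger_force: 0.0
```

Request:
move_arm:
  steps:
    - {"hand": -0.5, "offset": [0, 0, 0.05], "turn": 0}
    - {"hand": -0.5, "offset": [0, 0, 0.15], "turn": 0}
    - {"hand": -0.5, "offset": [0, -0.05, 0.3], "turn": 0}
    - {"hand": 0, "offset": [0.05, -0.13, 0.4], "turn": 0}
    - {"hand": 0, "offset": [0.05, -0.2, 0.5], "turn": 0}

```text
t: 31.0
ee_pos: [0.4647, 0.1383, 0.3321]
ee_rot: [0.001, 0.707, 0.707, 0.001]
contact_force: [0.1, 0.3, -0.6]
gripper_width: 0.0425
finger_force: 0.0
```

```bash
python3 look.py w12 bowl spoon teaspoon plate; python3 - <<'E'
from h import *
p=dict(np.load('w12.npz'))
print(circ(p,np.load('w12_bowl_0.npy'),.067,.065))
E
```

```text
31.0 [0.46467182 0.1383248  0.33212658] [0.001 0.707 0.707 0.001] [ 0.15  0.26  1.85 -0.    1.03  0.15]
bowl 0.68 [280.  88.] (array([0.505 , 0.2188]), -0.197, 0.1526) in plate [ 0.006 -0.001] -0.145
spoon 0.72 [303. 197.] (array([0.4934, 0.079 ]), -0.072, 0.2012) in plate [ 0.001 -0.142] -0.019
teaspoon 0.76 [406.  76.] (array([0.663, 0.211]), -1.649, 0.1384) in plate [ 0.164 -0.001] -1.597
plate 0.62 [238.  42.] (array([0.4282, 0.2478]), -1.923, 0.1651) in plate [-0.073  0.024] -1.871
[0.4988 0.2192 0.064 ]
```

View pics/w12.png

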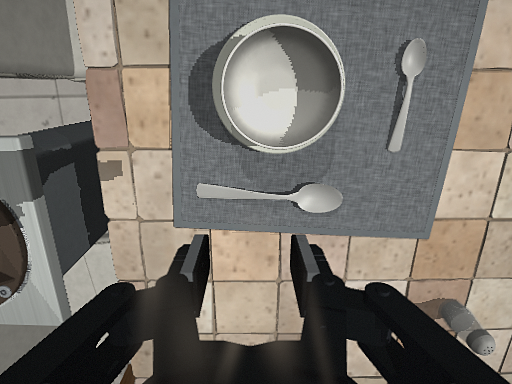

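The bowl sits centred at (280,88), and the spoon and teaspoon are in place. On to the mug.

Request:
move_arm:
  steps:
    - {"hand": 0, "offset": [0, -0.14, 0], "turn": 0.3}
    - {"hand": 0, "offset": [0, -0.28, 0], "turn": 0.6}
    - {"hand": 0, "offset": [0, -0.42, 0], "turn": 0.9}
    - {"hand": 0, "offset": [0, -0.56, 0], "turn": 1}
    - {"hand": 0, "offset": [0, -0.7, 0], "turn": 1}

```text
t: 31.88
ee_pos: [0.464, -0.1417, 0.3285]
ee_rot: [-0.001, 0.509, 0.861, -0.0]
contact_force: [-0.2, 0.7, 0.3]
gripper_width: 0.0427
finger_force: 0.0
```

Request:
move_arm:
  steps:
    - {"hand": 0, "offset": [0, -0.1, 0.02], "turn": 0.3}
    - {"hand": 0, "offset": [0, -0.2, 0.04], "turn": 0.6}
    - {"hand": 0, "offset": [0, -0.27, 0.04], "turn": 0.9}
    - {"hand": 0, "offset": [0, -0.27, 0.04], "turn": 1}

```text
t: 32.38
ee_pos: [0.4644, -0.2496, 0.3441]
ee_rot: [-0.001, 0.28, 0.96, 0.0]
contact_force: [0.2, 0.2, 0.1]
gripper_width: 0.0429
finger_force: 0.0
```

Request:
move_arm:
  steps:
    - {"hand": 0, "offset": [0.02, -0.05, 0], "turn": 0.35}
    - {"hand": 0, "offset": [0.04, -0.1, 0], "turn": 0.7}
    - {"hand": 0, "offset": [0.04, -0.1, 0], "turn": 1}
    - {"hand": 0, "offset": [0.04, -0.1, 0], "turn": 1}

```text
t: 32.88
ee_pos: [0.4805, -0.288, 0.3443]
ee_rot: [-0.001, 0.035, 0.999, 0.001]
contact_force: [-0.5, 0.9, -0.3]
gripper_width: 0.0427
finger_force: 0.0
```

```bash
python3 look.py w13 mug; python3 - <<'E'
from h import *
for t in('w2','w13'):
    p=dict(np.load(t+'.npz'));r=np.load(t+'_mug_0.npy')
    print(t,circ(p,r,.107,.045))
E
```

```text
32.875 [ 0.48051221 -0.28802858  0.34426114] [-0.001  0.035  0.999  0.001] [-0.66  0.36  1.67  0.    1.12 -2.16]
mug 0.97 [115. 190.] (array([ 0.5217, -0.4777]), -1.2, 0.1611) in plate [ 0.059 -0.696] -1.147
w2 [ 0.4942 -0.4349  0.049 ]
w13 [ 0.4918 -0.4359  0.0498]
```

View pics/w13.png

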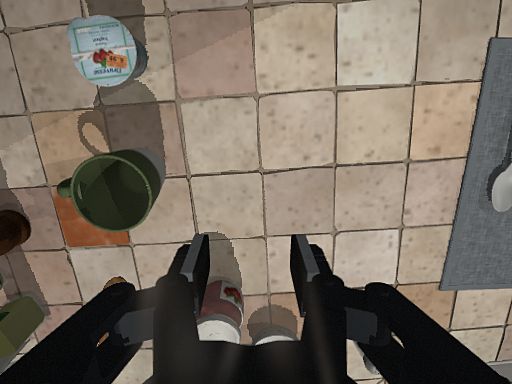

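The mug is at (112,191) with its handle on the left at (60,188), pointing about -y. I'll refine its axis and handle direction from w2 and w13.

```bash
python3 - <<'E'
from h import *
for t in('w2','w13'):
    p=dict(np.load(t+'.npz'));reg=np.load(t+'_mug_0.npy').astype(np.uint8)
    op=cv2.morphologyEx(reg,cv2.MORPH_OPEN,cv2.getStructuringElement(2,(31,31)))
    c=max(cv2.findContours(op,0,1)[0],key=len).reshape(-1,2)
    cam,_=ray(p,c[:1])
    for z in(.1,.107,.114):
        w=at(p,c,z)[:,:2];c0=np.array([.495,-.44])
        for _ in range(4):
            v=w-c0;u=(c0-cam[:2])/np.linalg.norm(c0-cam[:2]);k=(v@u/np.linalg.norm(v,axis=1))>0
            f=least_squares(lambda q:np.hypot(*(w[k]-q[:2]).T)-.045,c0,loss='soft_l1',f_scale=.001);c0=f.x
        print(t,z,c0.round(4),np.median(abs(f.fun)).round(5))
    h=reg&~cv2.dilate(op,np.ones((3,3)));l=cv2.connectedComponentsWithStats(h);k=1+np.argmax(l[2][1:,4]);print('handle',l[3][k],l[2][k])
    for z in (.05,.07,.085):
        q=at(p,[l[3][k]],z)[0,:2];print(z,q.round(3),'yaw of +y off',np.arctan2(*(np.array([.4945,-.444])-q)[::-1]).round(3)-1.571)
E
```

```text
w2 0.1 [ 0.4983 -0.4442] 0.00068
w2 0.107 [ 0.4963 -0.4398] 0.00081
w2 0.114 [ 0.4943 -0.4354] 0.00095
handle [ 56.83035714 149.05357143] [ 52 142  10  15 112]
0.05 [ 0.499 -0.53 ] yaw of +y off 0.05699999999999994
0.07 [ 0.496 -0.517] yaw of +y off 0.016000000000000014
0.085 [ 0.493 -0.507] yaw of +y off -0.02499999999999991
w13 0.1 [ 0.4986 -0.4447] 0.00063
w13 0.107 [ 0.4956 -0.4402] 0.00055
w13 0.114 [ 0.4925 -0.4358] 0.00066
handle [ 61.94285714 188.63571429] [ 57 179  11  19 140]
0.05 [ 0.502 -0.531] yaw of +y off 0.08699999999999997
0.07 [ 0.497 -0.517] yaw of +y off 0.028000000000000025
0.085 [ 0.492 -0.507] yaw of +y off -0.03400000000000003
```

Request:
move_arm:
  steps:
    - {"hand": 0, "offset": [0.02, -0.13, 0], "turn": 0.08}
    - {"hand": 0, "offset": [0.039, -0.25, -0.05], "turn": 0.08}
    - {"hand": 0, "offset": [0.039, -0.277, -0.18], "turn": 0.08}
    - {"hand": 0, "offset": [0.039, -0.277, -0.25], "turn": 0.08}
    - {"hand": 0, "offset": [0.039, -0.277, -0.25], "turn": 0.08}
  newtons: 40

```text
t: 33.6
ee_pos: [0.4955, -0.3988, 0.2436]
ee_rot: [-0.002, 0.016, 1.0, 0.002]
contact_force: [-1.0, -0.4, 0.5]
gripper_width: 0.0426
finger_force: 0.0
```

```bash
python3 look.py w14 mug; python3 - <<'E'
from h import *
p=dict(np.load('w14.npz'));im=cv2.imread('pics/w14.png')
a=np.linspace(0,6.28,40)
for q in proj(p,np.c_[.496+.045*np.cos(a),-.440+.045*np.sin(a),0*a+.107]): cv2.circle(im,tuple(q.round().astype(int).tolist()),1,(0,0,255),-1)
cv2.imwrite('pics/w14o.png',im)
E
```

```text
33.6 [ 0.49550861 -0.39881163  0.24355885] [-0.002  0.016  1.     0.002] [-0.78  0.57  1.59  0.    0.98 -2.32]
mug 0.68 [187. 200.] (array([ 0.5243, -0.473 ]), -1.619, 0.1558) in plate [ 0.061 -0.691] -1.567
```

View pics/w14o.png

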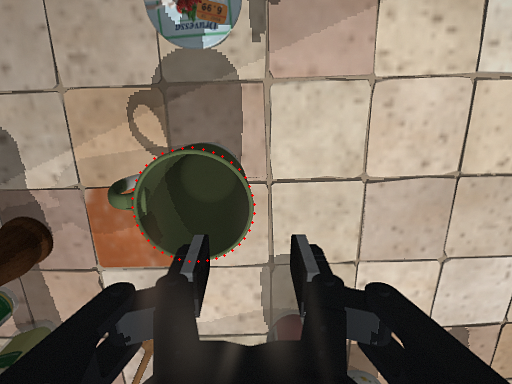

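The predicted rim matches the mug's, and its +y wall lies between the pads. Now to grasp.

Request:
move_arm:
  steps:
    - {"hand": 0, "offset": [0, 0, -0.12], "turn": 0}
    - {"hand": 0, "offset": [0, 0, -0.22], "turn": 0}
    - {"hand": 0, "offset": [0, 0, -0.238], "turn": 0}
    - {"hand": -0.5, "offset": [0, 0, -0.238], "turn": 0}
    - {"hand": -1, "offset": [0, 0, -0.238], "turn": 0}
  newtons: 50

```text
t: 34.33
ee_pos: [0.4965, -0.4001, 0.1528]
ee_rot: [0.001, 0.015, 1.0, -0.001]
contact_force: [2.9, -2.4, 18.8]
gripper_width: 0.007
finger_force: 46.4
```

Request:
move_arm:
  steps:
    - {"hand": -1, "offset": [0, 0, 0], "turn": 0}
    - {"hand": -1, "offset": [0, 0, 0], "turn": 0}
    - {"hand": -1, "offset": [0, 0, 0], "turn": 0}
    - {"hand": -1, "offset": [0, 0, 0.03], "turn": 0}
    - {"hand": -1, "offset": [0, 0, 0.08], "turn": 0}

```text
t: 34.95
ee_pos: [0.4956, -0.399, 0.1834]
ee_rot: [-0.0, 0.015, 1.0, 0.001]
contact_force: [-0.4, -0.5, -3.2]
gripper_width: 0.005
finger_force: 49.5
```

Request:
move_arm:
  steps:
    - {"hand": -1, "offset": [0, 0, 0.1], "turn": 0}
    - {"hand": -1, "offset": [0, 0.02, 0.2], "turn": 0}
    - {"hand": -1, "offset": [0, 0.1, 0.26], "turn": 0}
    - {"hand": -1, "offset": [0, 0.2, 0.26], "turn": 0}
    - {"hand": -1, "offset": [0, 0.32, 0.26], "turn": 0}

```text
t: 35.58
ee_pos: [0.4953, -0.2701, 0.2876]
ee_rot: [0.0, 0.016, 1.0, 0.0]
contact_force: [0.3, 0.4, -3.7]
gripper_width: 0.0051
finger_force: 49.6
```

Request:
move_arm:
  steps:
    - {"hand": -1, "offset": [0.04, 0.1, 0], "turn": -0.02}
    - {"hand": -1, "offset": [0.1, 0.22, 0], "turn": -0.04}
    - {"hand": -1, "offset": [0.16, 0.34, 0], "turn": -0.06}
    - {"hand": -1, "offset": [0.22, 0.46, 0], "turn": -0.06}
    - {"hand": -1, "offset": [0.28, 0.58, 0], "turn": -0.06}

```text
t: 36.2
ee_pos: [0.608, -0.0375, 0.2875]
ee_rot: [0.0, 0.03, 1.0, 0.0]
contact_force: [0.1, -1.1, -4.3]
gripper_width: 0.0051
finger_force: 49.8
```

Request:
move_arm:
  steps:
    - {"hand": -1, "offset": [0.04, 0.11, 0], "turn": 0}
    - {"hand": -1, "offset": [0.08, 0.22, 0], "turn": 0}
    - {"hand": -1, "offset": [0.11, 0.3, 0], "turn": 0}
    - {"hand": -1, "offset": [0.12, 0.345, 0], "turn": 0}
    - {"hand": -1, "offset": [0.12, 0.345, -0.1], "turn": 0}

```text
t: 36.83
ee_pos: [0.6565, 0.0997, 0.2492]
ee_rot: [0.003, 0.029, 1.0, 0.0]
contact_force: [-0.2, -0.6, -5.1]
gripper_width: 0.005
finger_force: 49.7
```

```bash
python3 look.py w15 mug; python3 - <<'E'
from h import *
save('s15','side');a=cv2.imread('pics/s15.png')[75:205,180:345];o=np.hstack([cv2.resize(a,(400,314),interpolation=2),cv2.resize(cv2.imread('pics/w15.png'),(400,314))]);cv2.imwrite('pics/c15.png',o)
E
```

```text
36.825 [0.65654062 0.09972459 0.24919544] [0.003 0.029 1.    0.   ] [ 0.05  0.6   1.52  0.    1.02 -1.46]
mug 0.8 [156. 227.] (array([ 0.7304, -0.0083]), -1.137, 0.2448) in plate [ 0.243 -0.216] -1.085
```

View pics/c15.png

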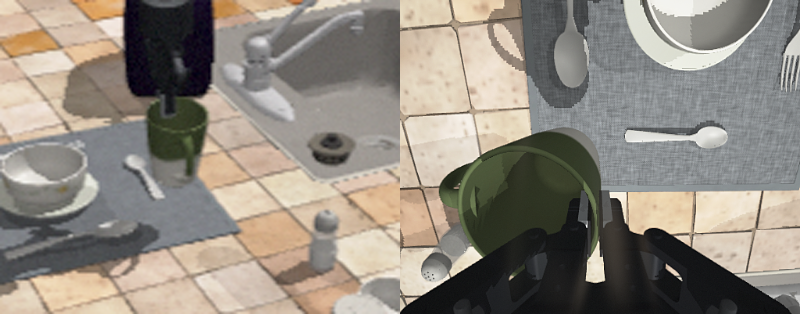

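The mug hangs with its handle toward the right and a slight tilt; the teaspoon is clear. Lowering it.

Request:
move_arm:
  steps:
    - {"hand": -1, "offset": [0, 0, -0.06], "turn": 0}
    - {"hand": -1, "offset": [0, 0, -0.12], "turn": 0}
    - {"hand": -1, "offset": [0, 0, -0.17], "turn": 0}
    - {"hand": -1, "offset": [0, 0, -0.195], "turn": 0}
    - {"hand": -1, "offset": [0, 0, -0.2], "turn": 0}

```text
t: 37.6
ee_pos: [0.6561, 0.0982, 0.1672]
ee_rot: [0.0, 0.03, 1.0, 0.0]
contact_force: [-0.0, -0.8, -4.1]
gripper_width: 0.0049
finger_force: 49.9
```

Request:
move_arm:
  steps:
    - {"hand": -1, "offset": [0, 0, -0.004], "turn": 0}
    - {"hand": -1, "offset": [0, 0, -0.008], "turn": 0}
    - {"hand": -1, "offset": [0, 0, -0.008], "turn": 0}
  newtons: 30

```text
t: 37.98
ee_pos: [0.6563, 0.099, 0.1647]
ee_rot: [0.001, 0.03, 1.0, 0.0]
contact_force: [-1.1, 4.3, 4.6]
gripper_width: 0.0046
finger_force: 51.5
```

Request:
move_arm:
  steps:
    - {"hand": -0.9, "offset": [0, 0, 0], "turn": 0}
    - {"hand": -0.8, "offset": [0, 0, 0], "turn": 0}
    - {"hand": -0.6, "offset": [0, 0, 0], "turn": 0}
    - {"hand": -0.3, "offset": [0, 0, 0], "turn": 0}
    - {"hand": -0.1, "offset": [0, 0, 0], "turn": 0}

```text
t: 38.6
ee_pos: [0.6558, 0.0984, 0.1632]
ee_rot: [-0.0, 0.03, 1.0, -0.0]
contact_force: [-0.3, 0.3, -1.4]
gripper_width: 0.0386
finger_force: 0.0
```

Request:
move_arm:
  steps:
    - {"hand": -0.1, "offset": [0, 0, 0.05], "turn": 0}
    - {"hand": -0.1, "offset": [0, 0, 0.15], "turn": 0}
    - {"hand": -0.1, "offset": [0, 0, 0.3], "turn": 0}
    - {"hand": 0, "offset": [-0.12, 0.02, 0.42], "turn": 0}
    - {"hand": 0, "offset": [-0.26, 0.05, 0.5], "turn": 0}

```text
t: 39.22
ee_pos: [0.5584, 0.1168, 0.3605]
ee_rot: [0.001, 0.031, 1.0, 0.0]
contact_force: [-0.6, 0.5, 0.5]
gripper_width: 0.0428
finger_force: 0.0
```

Request:
move_arm:
  steps:
    - {"hand": 0, "offset": [-0.06, 0.1, 0.08], "turn": 0}
    - {"hand": 0, "offset": [-0.1, 0.16, 0.12], "turn": 0}
    - {"hand": 0, "offset": [-0.1, 0.16, 0.12], "turn": 0}

```text
t: 39.6
ee_pos: [0.5184, 0.1821, 0.4084]
ee_rot: [0.001, 0.029, 1.0, 0.0]
contact_force: [-0.1, -0.4, -0.1]
gripper_width: 0.0426
finger_force: 0.0
```

```bash
python3 look.py w16 fork spoon teaspoon mug bowl; python3 - <<'E'
from h import *
p=dict(np.load('w16.npz'));R=np.array([[.9986,-.0525],[.0525,.9986]])
m=np.load('w16_mug_0.npy').astype(np.uint8);op=cv2.morphologyEx(m,cv2.MORPH_OPEN,cv2.getStructuringElement(2,(27,27)))
f=circ(p,op,.111,.045);print('mug',f,R@(f[:2]-[.4995,.2205]));print('bowl',circ(p,np.load('w16_bowl_0.npy'),.067,.065))
h=m&~cv2.dilate(op,np.ones((3,3)));l=cv2.connectedComponentsWithStats(h);k=1+np.argmax(l[2][1:,4]);print(l[3][k],l[2][k],at(p,[l[3][k]],.08))
save('s16','side');a=cv2.imread('pics/s16.png')[75:205,150:315];o=np.hstack([cv2.resize(a,(400,314),interpolation=2),cv2.resize(cv2.imread('pics/w16.png'),(400,314))]);cv2.imwrite('pics/c16.png',o)
E
```

```text
39.6 [0.51839515 0.18213202 0.40840344] [0.001 0.029 1.    0.   ] [ 0.22  0.29  1.6   0.    1.25 -1.3 ]
fork 0.92 [366. 108.] (array([0.4979, 0.3634]), -0.048, 0.1815) in plate [-0.009  0.143] 0.004
spoon 0.64 [181. 154.] (array([0.4923, 0.0793]), -0.067, 0.2014) in plate [ 0.    -0.141] -0.015
spoon 0.58 [256.  88.] (array([0.4301, 0.1982]), 1.896, 0.163) in plate [-0.068 -0.026] 1.948
teaspoon 0.82 [279. 227.] (array([0.6624, 0.2114]), -1.661, 0.1372) in plate [ 0.163 -0.001] -1.609
mug 0.74 [170. 238.] (array([0.6709, 0.0323]), -0.938, 0.1521) in plate [ 0.181 -0.179] -0.885
bowl 0.74 [ 20. 312.] (array([ 0.825, -0.286]), -0.792, 0.1127) in plate [ 0.352 -0.489] -0.74
bowl 0.59 [276. 135.] (array([0.5072, 0.2244]), -0.409, 0.1464) in plate [0.007 0.004] -0.356
mug [0.6283 0.0739 0.0429] [ 0.13631618 -0.13963276]
bowl [ 0.7807 -0.2253  0.0436]
[138.62671233 240.20205479] [129 226  26  30 292] [[0.64077779 0.01089341 0.08      ]]
```

View pics/c16.png

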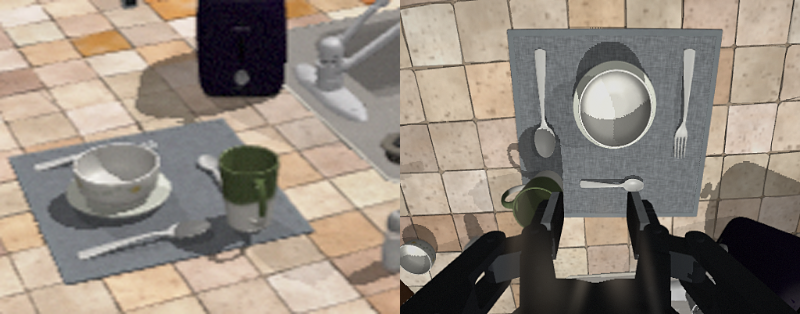

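In the wrist view everything lies as asked, but a finger hides part of the mug at (530,195). I'll shift the camera and measure it again.

Request:
move_arm:
  steps:
    - {"hand": 0, "offset": [0.1, -0.1, 0], "turn": 0}
    - {"hand": 0, "offset": [0.2, -0.2, 0], "turn": 0}
    - {"hand": 0, "offset": [0.28, -0.28, 0], "turn": 0}
    - {"hand": 0, "offset": [0.28, -0.28, 0], "turn": 0}
    - {"hand": 0, "offset": [0.28, -0.28, 0], "turn": 0}

```text
t: 40.58
ee_pos: [0.6311, 0.0689, 0.4063]
ee_rot: [-0.001, 0.03, 1.0, 0.0]
contact_force: [0.1, 1.3, -0.2]
gripper_width: 0.043
finger_force: 0.0
```

```bash
python3 look.py w17 fork spoon teaspoon mug bowl; python3 - <<'E'
from h import *
p=dict(np.load('w17.npz'));R=np.array([[.9986,-.0525],[.0525,.9986]]);P=np.array([.4995,.2205])
m=np.load('w17_mug_0.npy').astype(np.uint8);op=cv2.morphologyEx(m,cv2.MORPH_OPEN,cv2.getStructuringElement(2,(27,27)))
for z in(.06,.111):
  f=circ(p,op,z,.045);print('mug',z,f,R@(f[:2]-P))
h=m&~cv2.dilate(op,np.ones((3,3)));l=cv2.connectedComponentsWithStats(h);k=1+np.argmax(l[2][1:,4]);q=at(p,[l[3][k]],.08)[0,:2];print('handle',l[2][k],R@(q-P))
for i in(0,1):
  f=circ(p,np.load(f'w17_bowl_{i}.npy'),.067,.065);print('bowl',f,R@(f[:2]-P))
s=bot.sense();print(s['qd'].round(3))
for n in('scene','side'):
  bot.read_camera(n);ps=bot.camera_params(n)
  for q in('jam_jar','salt_shaker','yogurt_tub','mug'): print(n,q,[np.round(r['location']).tolist() for r in bot.trace(q,n)[:2]])
E
```

```text
40.575 [0.63105568 0.06886966 0.40631279] [-0.001  0.03   1.     0.   ] [ 0.    0.43  1.39  0.    1.33 -1.51]
fork 0.74 [449.  58.] (array([0.5196, 0.3631]), -0.124, 0.1486) in plate [0.013 0.143] -0.072
spoon 0.89 [251.  85.] (array([0.5121, 0.0798]), -0.053, 0.1588) in plate [ 0.02 -0.14] -0.001
spoon 0.36 [449.  54.] (array([0.5204, 0.3634]), -0.113, 0.1501) in plate [0.013 0.144] -0.061
teaspoon 0.91 [356. 162.] (array([0.662, 0.21 ]), -1.649, 0.1392) in plate [ 0.163 -0.002] -1.597
mug 0.66 [246. 171.] (array([0.6767, 0.0547]), -1.841, 0.1474) in plate [ 0.186 -0.156] -1.788
bowl 0.88 [359.  44.] (array([0.5039, 0.237 ]), 1.6, 0.1504) in plate [0.004 0.017] 1.653
bowl 0.81 [ 61. 262.] (array([ 0.8228, -0.2818]), -0.89, 0.1088) in plate [ 0.349 -0.485] -0.838
mug 0.06 [0.667  0.0693 0.0516] [ 0.1752035  -0.14219457]
mug 0.111 [0.6528 0.0698 0.0453] [ 0.16099713 -0.14244077]
handle [197 156  19  20 231] [ 0.15459318 -0.20500022]
bowl [0.5022 0.2166 0.0641] [ 0.00290097 -0.00375279]
bowl [ 0.7894 -0.2376  0.044 ] [ 0.31354439 -0.44223891]
[-0.005  0.001 -0.002 -0.001 -0.    -0.001]
scene jam_jar [[345.0, 225.0]]
scene salt_shaker [[324.0, 171.0], [194.0, 154.0]]
scene yogurt_tub [[242.0, 307.0]]
scene mug []
side jam_jar [[326.0, 214.0]]
side salt_shaker [[312.0, 177.0]]
side yogurt_tub [[227.0, 271.0]]
side mug [[254.0, 153.0]]
```

```bash
python3 -c "
from workcell import bot
print(bot.sign_off())"
```

```text
the job is handed in; nothing more can be done
None
```

The place is laid and handed in: my last camera measurements put all five pieces within their tolerances and the three bystanders where they stood, but the sign-off returned no verdict.

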